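# Pull the filter box's vent flap shut with a hook pole

## Task

Take the hook pole from the desk, put its hook through the ring eye on top of the air-filter box's tilted flap, and swing the flap shut until its catch snaps and it stands fully home; then keep it seated against its stop with a steady pull of about 11 N for a good second, never loading the flap with more than 14 N. Work the flap with the pole only, then unhook, leaving the flap shut, and lay the pole back down on the desk (do not drop it), without disturbing the canister, ink bottle, tin or stapler.

Things in the scene. Friction and masses are not known exactly. Their poses are not given: they have to be found in the camera images.
- pole: Loose hook pole (0.12 to 0.2 kg) lying flat. Origin: under the middle of its handle; x along the pole to the hook, z up. Wooden handle 160 long (x -80 to 80), 22 wide, 28 high; pole axis 14 above the underside. A steel rod, 7 thick (ferrule 18 thick to x = 95), runs on to x = 210 and bends square to +y (left, seen along the pole) as a straight finger, round tip at y = 39.5.
- pole_grip (a point): Good place to hold the pole: on its axis, in the handle, 4 ahead of the origin, near the centre of mass; flat sides 22 apart.
- pole_hook (a point): Point on the centre line of the hook finger, 19 to the side of the pole's axis, 210 ahead of the origin and 14 above the underside: the ring eye should sit here when hooked (the finger reaches 20 beyond it).
- vent: Fixed grey air-filter box left or right of the computer, 160 deep, 192 wide, open on top; sides and back 98 high, front posts 210 high at y = -90 and 90, thin stay bars sloping from their tops to the back corners. Origin: on the desk under the flap's hinge, middle of the front; x points back into the box, away from the robot, y left, z up.
- flap_hinge (a point): Middle of the flap's hinge line, 12 above the desk; the hinge axis is the box's y. Axes as the box. The flap is an aluminium plate 146 wide, 5 thick, its top edge 197 from this line; hinge friction and weight are worth 1 to 3 N at the eye, and it stays where it is left.
- flap (a joint): Angle of the flap: 0 = upright; positive = tilted back; starts 0.4 to 0.65. Shut = on its stop, a set screw on the left post set differently each time, between 0 and -0.035. A spring ball catch on the right post resists from 0.07 down with 5 to 8 N at the eye, easing off to about 0.012, where it snaps over and then holds the flap on the stop against some 3 N; short of that it pushes back.
- eye (a point): Centre of the steel ring eye on the middle of the flap's top edge, 222 from the hinge line. Hole 12 in diameter, wire 6 thick; the ring's plane is square to the hinge, so the hook finger enters sideways along the box's y. Stands 25 clear above the top edge on a shank. Axes as the flap (x across the plate, y along the hinge, z hinge to eye).
- canister: Canister, 96 x 125 x 208, origin under its middle. Bystander, stands on the other side of the computer from the box.
- ink_bottle: Small bottle, 39 across, 90 high, origin under its middle. Bystander.
- tin: Flat tin, 62 x 95 x 22, origin under its middle. Bystander.
- stapler: Stapler, 30 x 136 x 49, origin under its middle. Bystander.

How it is judged (in metres and radians):
On the way, in this order (a step that is already met when the one before it is completed fails the run):
1. the hook finger is through the ring eye (distance between pole_hook and eye below 0.014 m and value of joint flap above 0.2 rad), for 0.1 s.
2. the flap is shut and kept seated by the pole's pull of at least 8 N for 0.6 s (value of joint flap below 0.01 rad and contact force between pole and flap above 8 N and distance between pole_hook and eye below 0.02 m), for 0.6 s.
At the end, for the whole second after the job is handed in: The flap is shut (past the catch, under 0.01 rad) and no longer touched by the pole, and the pole lies at rest on the desk (origin within 12 mm of the desk's height, hook under 35 mm) (value of joint flap below 0.01 rad and height (world z) of pole between -0.01 and 0.012 m and height (world z) of pole_hook below 0.035 m and linear speed of pole below 0.02 m/s and contact force between pole and flap below 0.1 N).
It fails at once if the pole loads the flap with more than 14.5 N (contact force between pole and flap above 14.5 N).
It fails at once if the arm or gripper touches the flap (contact force between any of the fingers, the arm and flap above 0.5 N).
It fails at once if the pole is let go above the desk (height (world z) of pole above 0.04 m and contact force between the fingers and pole below 0.05 N).
It fails at once if a bystander is pushed more than 30 mm (distance of any of canister, ink_bottle, tin, stapler from where it was at the start of the episode above 0.03 m).
It also fails if it takes over 72 s, if anything falls off the work surface, if the arm or the gripper's body presses on something with over 40 N, if the wrist force passes 120 N, or if a joint passes its speed limit or range.

## Robot

A 6-joint arm with a two-finger parallel gripper is mounted at the origin on a cart in front of the work surface, level with it; the furniture and walls round the work are solid. World frame = base frame: x ahead of the robot, y to its left, z up, the work surface at z = 0. Lengths are in m, angles in degrees, forces in N, time in s.
With the tool pointing down it reaches from about 0.4 to 0.825 m from the base axis. Payload 7 kg.
Tool frame: the origin (TCP) lies midway between the tips of the shut fingers; the grasp point (between the pads) lies 19 mm behind it; z points along the fingers, y is the direction in which the jaws open and shut (so a half turn about z gives the same grasp; the last joint's range is limited). The gripper opens to 88 mm and grips with 3 to 60 N. Pads are 19 mm wide; open, the fingers measure 130 mm over their backs; the gripper's body (78 mm by 193 mm) begins 47 mm behind the grasp point.
Start: joints at [-46.633, 20.546, 0.682, 0, -70.136, -16.507], TCP at [0.305, -0.602, 0.227] pointing down, gripper open.
Joint ranges: [-176.03, 176.03], [-82.01, 121.73], [-58.28, 71.71], [-173.87, 95.51], [-174.79, -0.11], [-173.66, 173.66]. Speed limits (degrees/s): [136.94, 136.94, 172.46, 180, 180, 180].

## Interface

Orientations are given as [roll, pitch, yaw] about the fixed x, y, z axes, in that order (R = Rz(yaw) Ry(pitch) Rx(roll)).
In Python, from plant import ctrl, snapshot gives the robot as it stands.
- The arm moves only by the shell command python3 -m pendant 'ROWS'. ROWS is JSON, a list of rows, each a list of 7 numbers: the shift along the tool's x, y, z in m, then the turn, a rotation vector about the tool's x, y, z in rad, then the opening, from -1 (shut) to 1 (fully open), so that 0 is half open. In form: [[x, y, z, ax, ay, az, jaw], ...]. A call has 1 to 12 rows; each row is the pose to reach, as a shift and turn from the pose commanded when the call began, along the tool's axes at that moment; what a row does not reach only later rows make up. A row lasts 1/8 s, in which the tool goes at most 62.5 mm and 10.7 degrees, less where a joint would pass 70% of its speed; a pose out of reach is approached as far as the arm can. A call with a gripper value outside its range is refused whole. The fingers move at their own pace and stop on an object; the grip force is fixed at half the most. Time passes only in rows, so rows that repeat a pose let the fingers close. It gives the time, the measured TCP pose, the force and the opening at its end, in the units of the state.
- ctrl.get_obs(): the state, without advancing time (a new reading comes with each control period).
- snapshot(name): name is "scene" or "top"; returns a dict with "image" (480x640x3 uint8, blue, green, red), "mtx" (3x3 intrinsics, pixels), "eye" and "attitude" of the camera in the world. Camera axes: x right, y up, looking along -z (the intrinsics and any distortion apply to the point x, -y, -z); pixel columns grow to the right and rows downward; lengths in m; the calibration is good to about 2 mm. A picture is of the moment at which its call begins. There is no depth.
- ctrl.close_job(): hands the job in, once; it reports no verdict.
The state is a dict: "clock": time; "joint_pos": joint angles; "qvel": joint speeds; "tau": joint torques, N m; "tool_pos": TCP position; "orientation": TCP orientation; "force": force on the tool from outside, world axes, zero at the start; "moment": the same for the moment, N m; "opening": finger opening in m.
Only numpy, scipy, OpenCV 4.12 (cv2) and the standard library are available. Lean on these libraries where they do the work, as an engineer would, in place of code of your own. Each camera call takes 0.05 s, during which the arm holds its last target.

## Working session

There is one attempt and no reset: what is moved stays moved. The work goes in short steps, Python scripts to look and compute and a shell command to move; the robot and the scene stay as the last step left them, time stands still between calls to the robot, and variables do not carry over. Pictures are saved under pics/ and viewed, and the job is handed in when it is done.

```bash
ls; mkdir -p pics; python3 - <<'E'
from plant import ctrl, snapshot
import cv2
print(ctrl.get_obs())
for n in("scene","top"):
    s=snapshot(n); cv2.imwrite(f"pics/{n}0.png",s["image"]); print({k:v for k,v in s.items() if k!="image"})
E
```

```text
pics
{'clock': 0.0, 'joint_pos': array([-4.66333541e+01,  2.05921763e+01,  6.35608042e-01, -2.26635410e-02,
       -7.01357631e+01, -1.65074441e+01]), 'qvel': array([ 0.10130286, -0.07340914,  0.0224104 , -0.00631921,  0.014342  ,
        0.01953368]), 'tau': array([-2.31527352e-03, -5.82722068e+01,  2.93053865e+01,  6.99752927e+00,
        6.80784593e-03, -1.58754528e-04]), 'tool_pos': array([ 0.30474645, -0.60175281,  0.22562026]), 'orientation': array([ 1.79905420e+02, -5.81083022e-03, -1.53148511e+02]), 'force': array([-0.56649346,  0.23997016, -0.76677367]), 'moment': array([-0.00541608, -0.05992574, -0.03621832]), 'opening': 0.08774155013135947}
{'mtx': array([[532.57679604,   0.        , 325.44781249],
       [  0.        , 532.57679604, 246.13035456],
       [  0.        ,   0.        ,   1.        ]]), 'eye': array([0.00464025, 0.76848513, 0.70325682]), 'attitude': array([  60.41101398,    1.25770428, -148.49319139])}
{'mtx': array([[545.91525971,   0.        , 305.17997452],
       [  0.        , 545.91525971, 242.87271595],
       [  0.        ,   0.        ,   1.        ]]), 'eye': array([ 0.29039605, -0.00281664,  1.52453389]), 'attitude': array([  7.49886683,   0.43725514, -90.6704932 ])}
```

View pics/scene0.png

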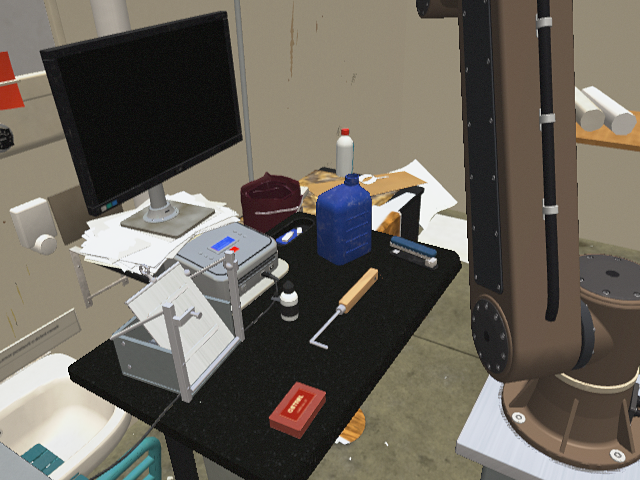

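View pics/top0.png

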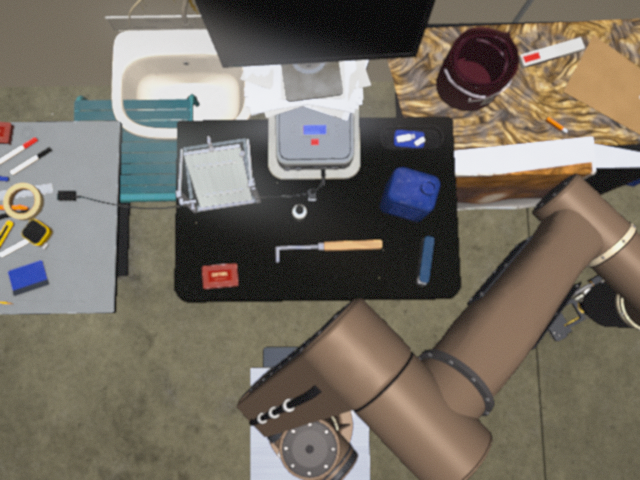

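The pole lies flat at about (278–382, 245) in the top view, with its finger pointing towards the robot. The box is at the left around (218,175), and the tin, ink bottle, canister and stapler are clear of the pole. I'll enlarge both views.

```bash
cat > h.py <<'E'
import numpy as np, cv2, json
from scipy.spatial.transform import Rotation as R
from scipy.optimize import least_squares
def cam(n):
    return C[n]
C={'scene':dict(mtx=np.array([[532.57679604,0,325.44781249],[0,532.57679604,246.13035456],[0,0,1]]),eye=np.array([0.00464025,0.76848513,0.70325682]),att=[60.41101398,1.25770428,-148.49319139]),
'top':dict(mtx=np.array([[545.91525971,0,305.17997452],[0,545.91525971,242.87271595],[0,0,1]]),eye=np.array([0.29039605,-0.00281664,1.52453389]),att=[7.49886683,0.43725514,-90.6704932])}
for c in C.values(): c['R']=R.from_euler('xyz',c['att'],degrees=True).as_matrix()
def proj(n,P):
    c=C[n]; p=(np.atleast_2d(P)-c['eye'])@c['R']; p=p*[1,-1,-1]; q=p@c['mtx'].T; return q[:,:2]/q[:,2:]
def ray(n,uv):
    c=C[n]; d=np.linalg.inv(c['mtx'])@[uv[0],uv[1],1]; d=d*[1,-1,-1]; return c['R']@(d/np.linalg.norm(d))
def onz(n,uv,z):
    d=ray(n,uv); e=C[n]['eye']; return e+d*(z-e[2])/d[2]
def tri(uvs):  # dict name->uv
    A=[];b=[]
    for n,uv in uvs.items():
        d=ray(n,uv); M=np.eye(3)-np.outer(d,d); A.append(M); b.append(M@C[n]['eye'])
    X=np.linalg.lstsq(np.vstack(A),np.hstack(b),rcond=None)[0]
    return X,{n:proj(n,X)[0]-np.array(uv) for n,uv in uvs.items()}
def crop(name,n,x0,y0,x1,y1,k,img=None):
    from plant import snapshot
    im=snapshot(n)['image'] if img is None else cv2.imread(img)
    o=cv2.resize(im[y0:y1,x0:x1],None,fx=k,fy=k,interpolation=cv2.INTER_CUBIC)
    for i in range(x0+(-x0)%10,x1,10):
        cv2.line(o,(int((i-x0)*k),0),(int((i-x0)*k),8 if i%50 else 16),(0,255,255),1)
        if i%20==0: cv2.putText(o,str(i),(int((i-x0)*k)+1,22),0,.35,(0,255,0),1)
    for i in range(y0+(-y0)%10,y1,10):
        cv2.line(o,(0,int((i-y0)*k)),(8,int((i-y0)*k)),(0,255,255),1)
        if i%20==0: cv2.putText(o,str(i),(10,int((i-y0)*k)+4),0,.35,(0,255,0),1)
    cv2.imwrite('pics/'+name+'.png',o)
E
python3 - <<'E'
from h import *
crop('c1','scene',100,240,260,410,4-.6,'pics/scene0.png')
crop('c2','top',170,125,270,220,6,'pics/top0.png')
crop('c3','top',265,225,395,275,6,'pics/top0.png')
crop('c4','scene',300,260,390,355,6,'pics/scene0.png')
E
```

```text
(no output)
```

View pics/c1.png

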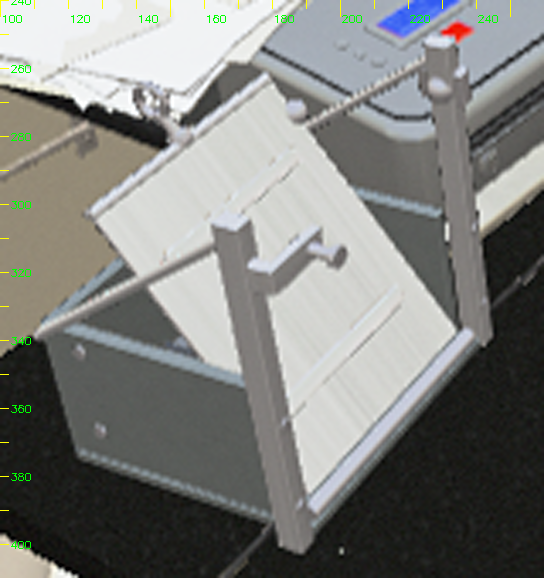

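View pics/c2.png

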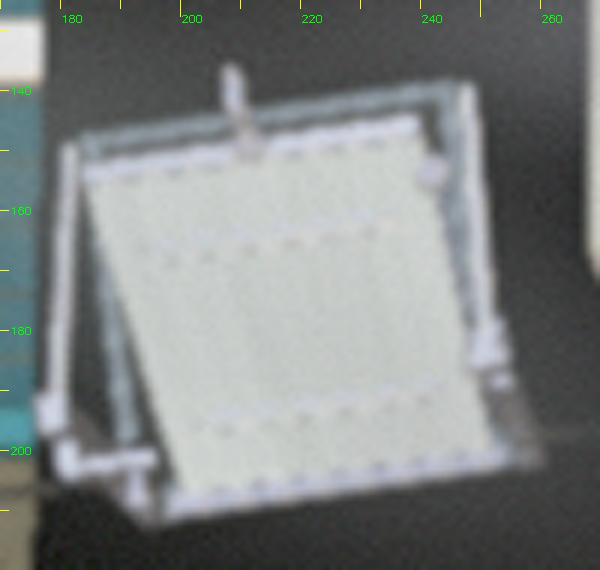

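View pics/c3.png

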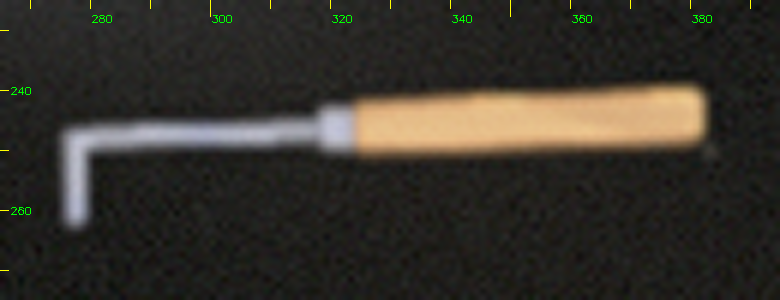

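View pics/c4.png

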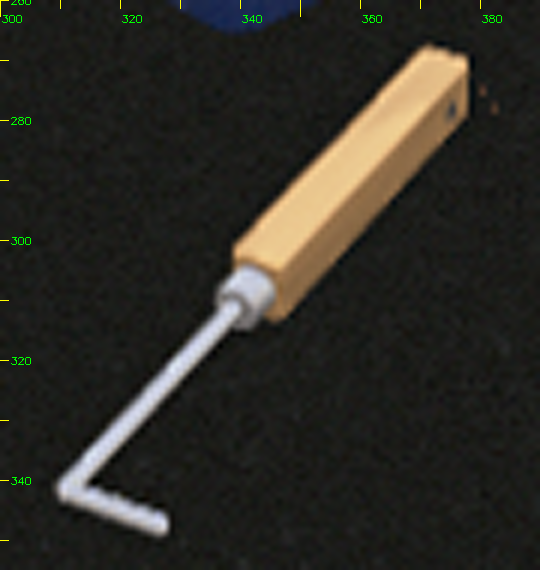

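```bash
cat > fit.py <<'E'
from h import *
def fl(th,x,y,z): # flap local -> box
    return np.array([x*np.cos(th)+z*np.sin(th), y, 0.012+z*np.cos(th)-x*np.sin(th)])
def boxw(p,b): 
    c,s=np.cos(p[2]),np.sin(p[2]); return np.array([p[0]+c*b[0]-s*b[1],p[1]+s*b[0]+c*b[1],b[2]])
E
python3 - <<'E'
from fit import *
T,S='top','scene'
obs=[(T,(209.2,139.7),('f',0,0,.222)),(S,(144,269.3),('f',0,0,.222)),
(T,(184.2,153),('f',0,.073,.197)),(T,(239.5,145),('f',0,-.073,.197)),
(S,(127.4,302.5),('f',0,.073,.197)),(S,(178,263),('f',0,-.073,.197)),
(T,(178.3,193.3),('b',None,.09,.21)),(T,(251.5,181.7),('b',None,-.09,.21)),
(S,(169,305),('b',None,.09,.21)),(S,(229.4,253),('b',None,-.09,.21))]
def model(p,o):
    n,uv,d=o
    b=fl(p[3],*d[1:]) if d[0]=='f' else np.array([p[4],d[2],d[3]])
    return proj(n,boxw(p,b))[0]-uv
f=lambda p:np.hstack([model(p,o) for o in obs])
r=least_squares(f,[.75,.2,.1,.5,0],loss='soft_l1')
print(r.x); print(f(r.x).round(1).reshape(-1,2))
X=tri({T:(209.2,139.7),S:(144,269.3)});print('eye tri',X,'fit',boxw(r.x,fl(r.x[3],0,0,.222)))
# pole
obsP=[(T,(276.5,247.5),(.2065,-.0,.014)),(T,(277.5,262.5),(.21,.0395,.014)),(T,(323.5,246.3),(.08,0,.028)),(T,(382.3,244),(-.08,0,.028)),
(S,(310,341.5),(.2115,-.001,.014)),(S,(327.8,347.8),(.21,.0395,.014)),(S,(338.8,301.5),(.08,-.011,.028)),(S,(347,307.5),(.08,.011,.028)),(S,(370.5,267.5),(-.08,-.011,.028)),(S,(378,270),(-.08,.011,.028))]
def g(p): return np.hstack([proj(n,boxw(p,np.array(d)))[0]-uv for n,uv,d in obsP])
r=least_squares(g,[.55,0,1.57],loss='soft_l1');print(r.x,np.degrees(r.x[2]));print(g(r.x).round(1).reshape(-1,2))
print('grip',boxw(r.x,np.array([.004,0,.014])))
E
```

```text
[0.59878084 0.2251567  0.14122774 0.63006291 0.00311939]
[[ 0.5  1.5]
 [ 0.4  0.8]
 [-0.5  0.5]
 [ 0.6 -0.1]
 [-2.2  0.1]
 [-0.6 -1.3]
 [ 0.6  0.6]
 [-0.3  1.1]
 [-0.7 -1.2]
 [-0.  -2. ]]
eye tri (array([0.73070066, 0.24377787, 0.19276583]), {'top': array([0.37462822, 0.42804706]), 'scene': array([-0.78677916, -0.14315903])}) fit [0.72827999 0.24356815 0.19137388]
[ 0.4792405  -0.12439093  1.58949664] 91.07144912825304
[[ 1.6  0.7]
 [-0.3 -0.2]
 [ 0.1 -0.2]
 [-0.8  0.3]
 [-0.1  0.8]
 [ 0.1  0.6]
 [-1.  -0.2]
 [-0.3 -3.3]
 [-0.  -0.4]
 [ 0.8 -0.6]]
grip [ 0.47916571 -0.12039163  0.014     ]
```

```bash
cat >> h.py <<'E'
def go(pos,yaw,pitch=0,roll=180):
    from plant import ctrl
    o=ctrl.get_obs(); A=R.from_euler('xyz',o['orientation'],degrees=True); B=R.from_euler('xyz',[roll,pitch,yaw],degrees=True)
    d=A.inv().apply(np.array(pos)-o['tool_pos']); w=(A.inv()*B).as_rotvec()
    print('shift',d.round(4),'rot',w.round(4),'now',o['tool_pos'].round(4),o['orientation'].round(2),'F',o['force'].round(2),'t',o['clock'],'op',round(o['opening'],4))
E
python3 -c "
from h import *
go([.4792,-.1204,.12],-88.93)"
```

```text
shift [-0.3731  0.3505  0.1062] rot [ 1.4000e-03  7.0000e-04 -1.1208e+00] now [ 0.3048 -0.6018  0.2257] [ 1.7991e+02 -1.0000e-02 -1.5315e+02] F [ 0.56 -0.11  0.13] t 0.1 op 0.0877
```

```bash
python3 -m pendant '[[-0.373,0.350,0.0,0,0,-1.12,1],[-0.373,0.350,0.0,0,0,-1.12,1],[-0.373,0.350,0.0,0,0,-1.12,1],[-0.373,0.350,0.0,0,0,-1.12,1],[-0.373,0.350,0.0,0,0,-1.12,1],[-0.373,0.350,0.0,0,0,-1.12,1],[-0.373,0.350,0.0,0,0,-1.12,1],[-0.373,0.350,0.0,0,0,-1.12,1],[-0.373,0.350,0.0,0,0,-1.12,1],[-0.373,0.350,0.03,0,0,-1.12,1],[-0.373,0.350,0.08,0,0,-1.12,1],[-0.373,0.350,0.106,0,0,-1.12,1]]'
python3 -c "
from h import *
go([.4792,-.1204,.003],-88.93)
crop('d1','scene',280,200,400,320,5)"
```

```text
clock: 1.6
tool_pos: [0.4778, -0.1219, 0.1182]
orientation: [179.8, 0.0, -89.0]
force: [-0.5, -0.9, 0.4]
opening: 0.0879
shift [-0.0015 -0.0018  0.1152] rot [ 0.0031  0.0001 -0.0015] now [ 0.4778 -0.1219  0.1182] [ 1.7982e+02  1.0000e-02 -8.9020e+01] F [-0.47 -0.94  0.37] t 1.6 op 0.0879
```

```bash
python3 -m pendant '[[-0.0015,-0.0015,0.03,0.003,0,0,1],[-0.0015,-0.0015,0.06,0.003,0,0,1],[-0.0015,-0.0015,0.09,0.003,0,0,1],[-0.0015,-0.0015,0.11,0.003,0,0,1],[-0.0015,-0.0015,0.112,0.003,0,0,1],[-0.0015,-0.0015,0.112,0.003,0,0,1]]'
python3 -c "
from h import *
go([.4792,-.1204,.003],-88.93)
crop('d2','scene',280,200,400,320,5)
crop('d3','top',265,205,395,275,6)"
```

```text
clock: 2.4
tool_pos: [0.4815, -0.1201, 0.0093]
orientation: [-179.8, -0.0, -89.0]
force: [-0.1, -0.1, 0.2]
opening: 0.0875
shift [0.0002 0.0024 0.0063] rot [-0.0036 -0.0001 -0.0008] now [ 0.4815 -0.1201  0.0093] [-1.798e+02 -1.000e-02 -8.898e+01] F [-0.12 -0.13  0.17] t 2.4 op 0.0875
```

View pics/d2.png

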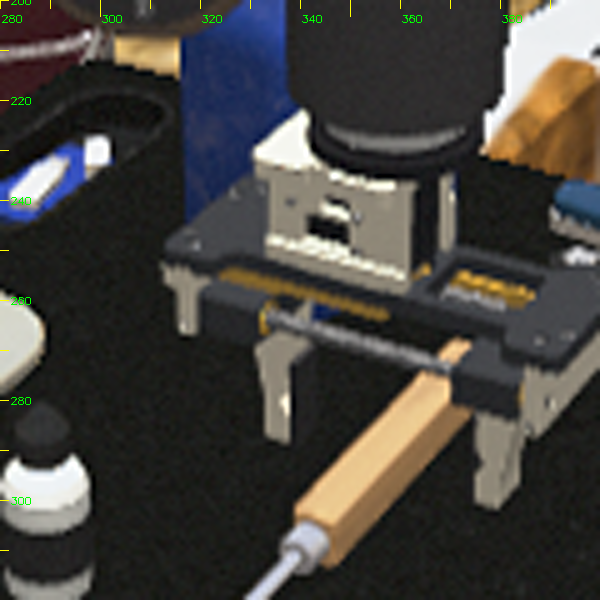

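The straddle over the handle looks right. I'll go down 5 mm and close the jaws.

```bash
python3 -m pendant '[[0,0.002,0.005,-0.002,0,0,1],[0,0.002,0.005,-0.002,0,0,1],[0,0.002,0.005,-0.002,0,0,1]]'
python3 -m pendant '[[0,0,0,0,0,0,-1],[0,0,0,0,0,0,-1],[0,0,0,0,0,0,-1],[0,0,0,0,0,0,-1],[0,0,0,0,0,0,-1],[0,0,0,0,0,0,-1],[0,0,0,0,0,0,-1]]'
python3 -c "
from h import *
go([.4792,-.1204,.1],-88.93)"
```

```text
clock: 2.88
tool_pos: [0.4791, -0.1199, 0.0037]
orientation: [-179.9, -0.0, -89.0]
force: [0.3, 0.9, 0.1]
opening: 0.0878
clock: 3.75
tool_pos: [0.4793, -0.1199, 0.0036]
orientation: [-179.9, 0.0, -89.0]
force: [1.5, -0.4, -0.2]
opening: 0.0233
shift [ 0.0005  0.     -0.0964] rot [-0.0015  0.     -0.0006] now [ 0.4793 -0.1199  0.0036] [-179.91    0.    -88.97] F [ 1.47 -0.4  -0.15] t 3.75 op 0.0233
```

```bash
python3 -m pendant '[[0,0,-0.01,0,0,0,-1],[0,0,-0.03,0,0,0,-1],[0,0,-0.06,0,0,0,-1],[0,0,-0.09,0,0,0,-1],[0,0,-0.12,0,0,0,-1],[0,0,-0.15,0,0,0,-1],[0,0,-0.18,0,0,0,-1],[0,0,-0.21,0,0,0,-1],[0,0,-0.23,0,0,0,-1],[0,0,-0.245,0,0,0,-1],[0,0,-0.25,0,0,0,-1],[0,0,-0.25,0,0,0,-1]]'
python3 -c "
from h import *
crop('e1','scene',220,150,420,310,4)
p=np.array([.59878,.22516,.14123]);
from fit import *
e=np.array([.7295,.2437,.192]); yaw=p[2]
ex=np.array([np.cos(yaw),np.sin(yaw),0]); ey=np.array([-ex[1],ex[0],0])
g=e-.206*ex-.019*ey; print('tcp hooked',g-[0,0,.0104])
go(g-.055*ey-.06*ex+[0,0,.06],np.degrees(yaw)-180)
"
```

```text
clock: 5.25
tool_pos: [0.4786, -0.1198, 0.2533]
orientation: [-180.0, 0.0, -89.0]
force: [0.6, 0.0, -0.5]
opening: 0.022
tcp hooked [0.52822548 0.19589241 0.1816    ]
shift [-0.2528 -0.0027  0.0009] rot [2.0000e-04 0.0000e+00 1.4475e+00] now [ 0.4784 -0.1199  0.2529] [ 1.7999e+02  1.0000e-02 -8.8980e+01] F [-0.49 -0.57 -1.81] t 5.3 op 0.0218
```

View pics/e1.png

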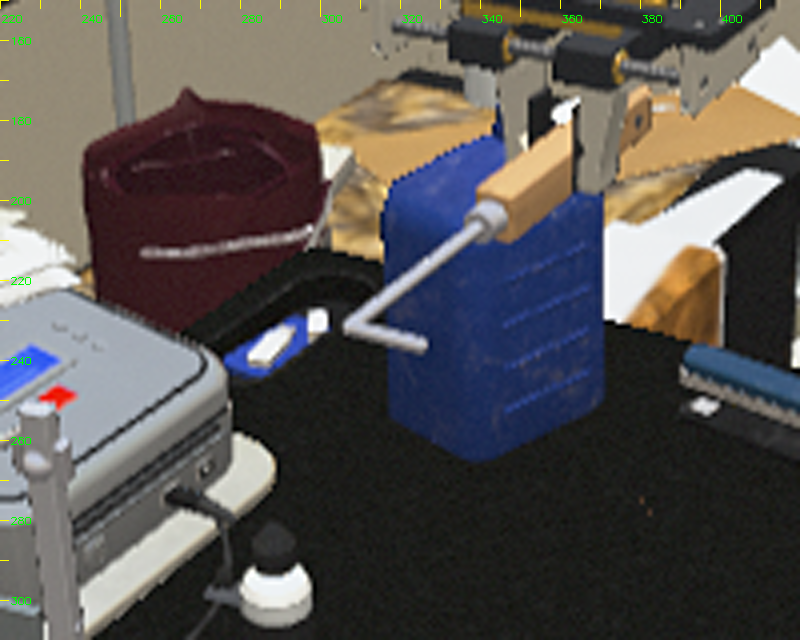

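```bash
python3 -m pendant '[[-0.01,0,0,0,0,0.06,-1],[-0.03,0,0,0,0,0.18,-1],[-0.055,0,0,0,0,0.32,-1],[-0.08,0,0,0,0,0.47,-1],[-0.105,0,0,0,0,0.62,-1],[-0.13,0,0,0,0,0.77,-1],[-0.158,-0.001,0,0,0,0.92,-1],[-0.185,-0.002,0,0,0,1.07,-1],[-0.21,-0.002,0,0,0,1.21,-1],[-0.235,-0.003,0,0,0,1.34,-1],[-0.248,-0.003,0,0,0,1.42,-1],[-0.253,-0.003,0,0,0,1.447,-1]]'
cat > st.py <<'E'
from fit import *
yaw=.14123
e=np.array([.7295,.2437,.192])
ex=np.array([np.cos(yaw),np.sin(yaw),0]); ey=np.array([-ex[1],ex[0],0])
def tgt(dx,dy,dz,dyaw=0): # hook offset from the eye in box axes
    g=e-.206*ex-.019*ey-[0,0,.0104]+dx*ex+dy*ey+[0,0,dz]
    go(g,np.degrees(yaw)-180+dyaw)
E
python3 -c "
from st import *
tgt(0,-.055,.03)
crop('f1','scene',90,180,290,330,4)
crop('f2','top',170,110,310,215,5.5)"
```

```text
clock: 6.8
tool_pos: [0.4768, 0.1335, 0.2525]
orientation: [-179.9, -0.0, -171.9]
force: [0.4, -0.2, -2.1]
opening: 0.0222
shift [-0.0597 -0.0005  0.0409] rot [-0.0009 -0.0008  0.0007] now [0.4768 0.1335 0.2525] [-1.7995e+02 -4.0000e-02 -1.7187e+02] F [ 0.42 -0.18 -2.13] t 6.8 op 0.0222
```

View pics/f1.png

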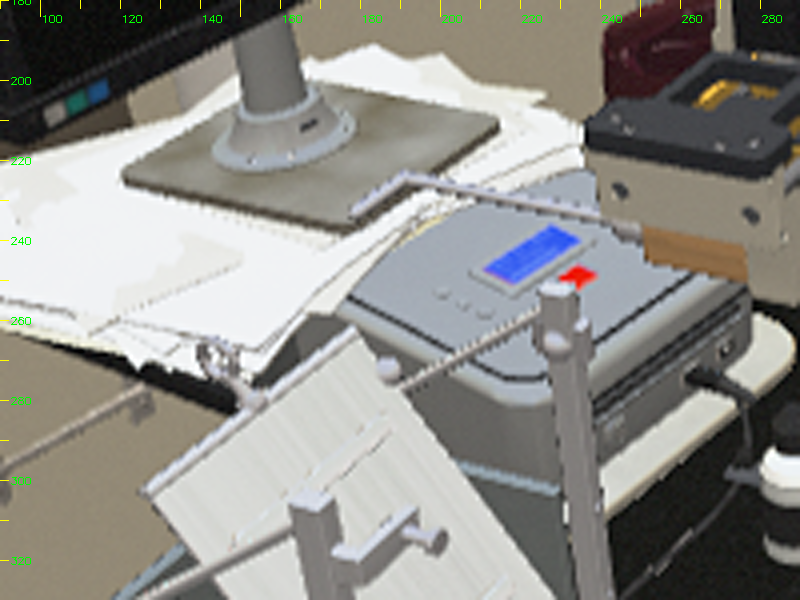

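View pics/f2.png

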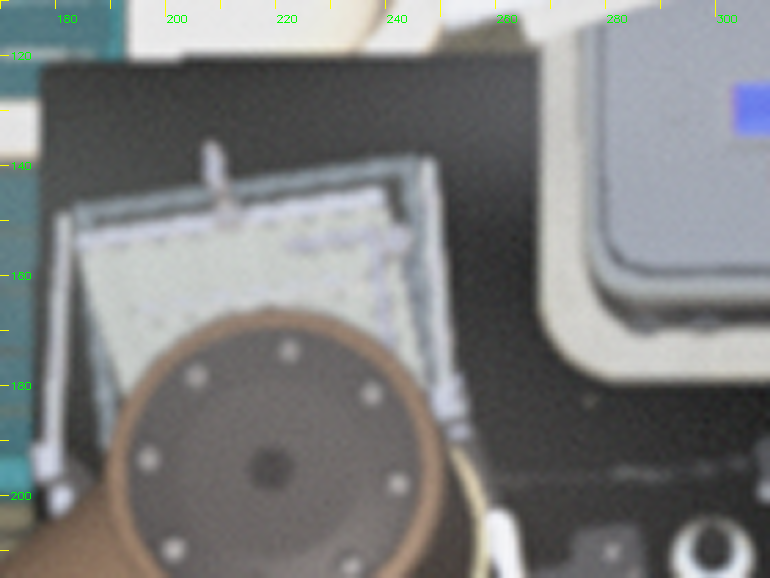

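The hook is at (188,223) and the ring at (144,269) in the scene view, and the finger points the right way. I'll advance and lower.

```bash
python3 -m pendant '[[-0.02,0,0.005,0,0,0,-1],[-0.04,0,0.02,0,0,0,-1],[-0.055,0,0.035,0,0,0,-1],[-0.06,0,0.05,0,0,0,-1],[-0.06,0,0.06,0,0,0,-1],[-0.06,0,0.066,0,0,0,-1],[-0.06,0,0.066,0,0,0,-1],[-0.06,0,0.066,0,0,0,-1]]'
python3 -c "
from st import *
tgt(0,-.045,.0)
crop('g1','scene',115,230,235,320,6.5)
crop('g2','top',190,115,270,175,9)"
```

```text
clock: 7.9
tool_pos: [0.5348, 0.1407, 0.1863]
orientation: [-179.9, -0.2, -171.9]
force: [-5.4, -0.7, -4.9]
opening: 0.0219
shift [-0.0013  0.0106  0.0047] rot [-0.001  -0.0033  0.    ] now [0.5348 0.1407 0.1863] [-179.94   -0.19 -171.91] F [-5.36 -0.7  -4.89] t 7.9 op 0.0219
```

View pics/g1.png

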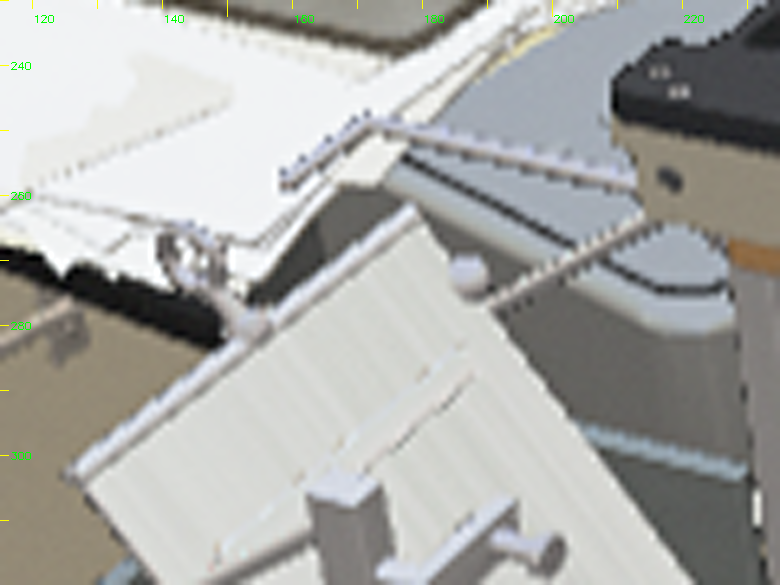

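View pics/g2.png

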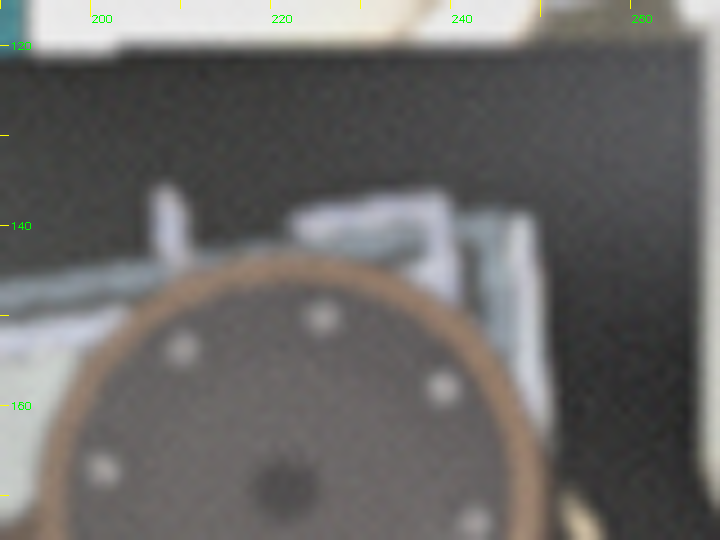

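```bash
python3 -c "
from st import *
t=tri({'top':(222.2,139.7),'scene':(158.8,258.3)});b=tri({'top':(238.5,137.6),'scene':(171.8,248.5)})
E=tri({'top':(209.0,139.8),'scene':(144.4,268.6)})
for q in (t,b,E): print(q[0].round(4),[v.round(1) for v in q[1].values()])
B=np.array([ex,ey,[0,0,1]])
print('tip-eye box',B@(t[0]-E[0]),'bend-eye',B@(b[0]-E[0]),'len',np.linalg.norm(t[0]-b[0]))
tgt(0,-.045,0)
# predicted hook location from measured TCP
from plant import ctrl
o=ctrl.get_obs(); g=o['tool_pos']+[0,0,.0104]+.206*ex
tipp=g+.0395*ey; bend=g
print('pred tip',tipp,proj('top',tipp),proj('scene',tipp),'bend',proj('top',bend),proj('scene',bend))
"
```

```text
[0.7277 0.2096 0.1994] [array([0.5, 0.6]), array([-1. , -0.2])]
[0.7337 0.1694 0.1984] [array([0.2, 0.2]), array([-0.4, -0.1])]
[0.7296 0.2437 0.1947] [array([0.5, 0.5]), array([-0.9, -0.2])]
tip-eye box [-0.00667217 -0.03354308  0.00470278] bend-eye [-0.00636884 -0.07416422  0.00378705] len 0.04063259337640439
shift [-0.0013  0.0106  0.0047] rot [-0.001  -0.0032 -0.0001] now [0.5348 0.1407 0.1864] [-179.94   -0.18 -171.91] F [-5.07 -0.92 -3.44] t 8.0 op 0.0218
pred tip [0.73317253 0.20877083 0.19676168] [[223.17608702 138.48585091]] [[156.33302235 258.37583365]] bend [[238.6935696  136.14064109]] [[169.58187978 248.60322955]]
```

The 5 N reading comes from the handle's front edge touching the right post, because I went in too far to the right. I'll back off, shift left and go in again.

```bash
python3 -m pendant '[[0.006,0,0,0,0,0,-1],[0.014,0,0,0,0,0,-1],[0.014,0.006,0,0,0,0,-1],[0.014,0.013,0,0,0,0,-1],[0.01,0.013,0,0,0,0,-1],[0.003,0.013,0,0,0,0,-1],[-0.001,0.013,0,0,0,0,-1],[-0.001,0.013,0,0,0,0,-1],[-0.001,0.013,0,0,0,0,-1]]'
python3 -c "
from st import *
tgt(0,-.043,.0)
crop('i1','scene',125,235,205,295,9)
crop('i2','top',195,120,265,170,10)"
```

```text
clock: 9.12
tool_pos: [0.5358, 0.1544, 0.1875]
orientation: [-180.0, 0.0, -171.9]
force: [0.0, -0.6, -1.7]
opening: 0.0217
shift [ 0.0017 -0.0008  0.0059] rot [-0.0003  0.0007  0.0002] now [0.5358 0.1544 0.1875] [-1.7999e+02  4.0000e-02 -1.7189e+02] F [ 0.02 -0.6  -1.67] t 9.125 op 0.0217
```

View pics/i1.png

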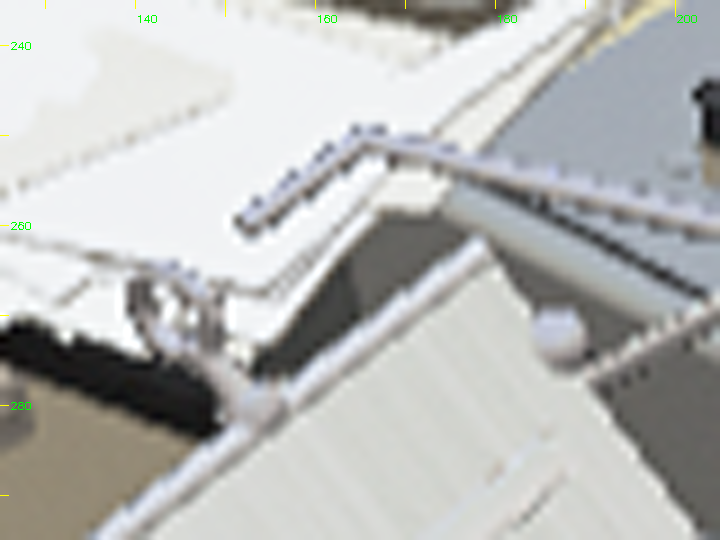

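View pics/i2.png

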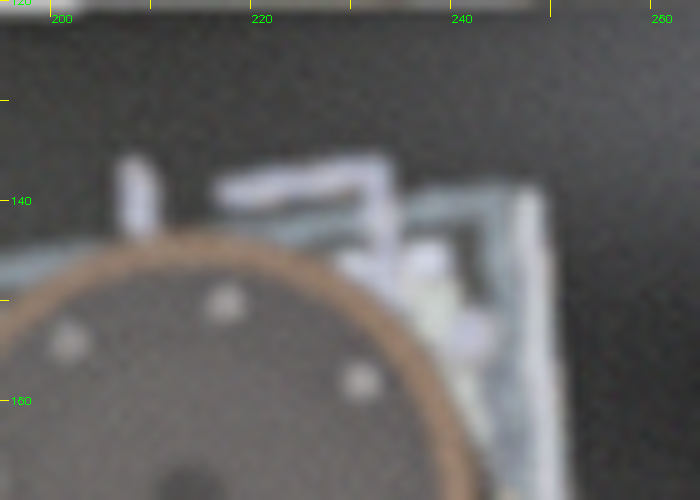

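```bash
cat >> st.py <<'E'
B=np.array([ex,ey,[0,0,1]])
def rel(tip,bend,eye):
    t=tri(tip);b=tri(bend);E=tri(eye)
    for q in (t,b,E): print(q[0].round(4),[v.round(1) for v in q[1].values()])
    d=B@(t[0]-b[0])
    print('tip-eye box mm',(B@(t[0]-E[0])*1e3).round(1),'bend-eye',(B@(b[0]-E[0])*1e3).round(1),'finger dir',(d*1e3).round(1))
E
python3 -c "
from st import *
rel({'top':(216.8,139.3),'scene':(152.2,260.0)},{'top':(232.8,136.7),'scene':(165.9,250.9)},{'top':(208.9,139.2),'scene':(144.8,269.1)})
"
```

```text
[0.7286 0.2232 0.2024] [array([0.3, 0.3]), array([-0.6, -0.1])]
[0.7355 0.1833 0.1997] [array([0.3, 0.4]), array([-0.6, -0.1])]
[0.7307 0.2435 0.1934] [array([0.7, 0.8]), array([-1.5, -0.3])]
tip-eye box mm [ -5.  -19.8   9. ] bend-eye [ -3.7 -60.3   6.4] finger dir [-1.2 40.4  2.6]
```

```bash
python3 -m pendant '[[-0.002,0.004,0.004,0,0,0,-1],[-0.0045,0.008,0.008,0,0,0,-1],[-0.0045,0.008,0.008,0,0,0,-1],[-0.0045,0.008,0.008,0,0,0,-1],[-0.0045,0.008,0.008,0,0,0,-1]]'
python3 -c "
from st import *
crop('j1','scene',130,240,190,285,13)
crop('j2','top',195,120,255,165,13)"
```

```text
clock: 9.85
tool_pos: [0.5392, 0.1631, 0.1797]
orientation: [-180.0, 0.1, -171.9]
force: [0.1, -0.2, -1.3]
opening: 0.0219
```

View pics/j1.png

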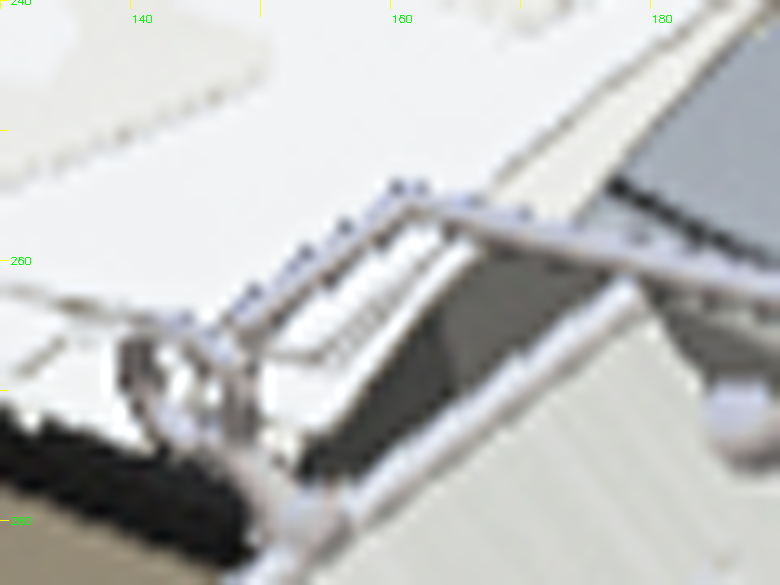

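View pics/j2.png

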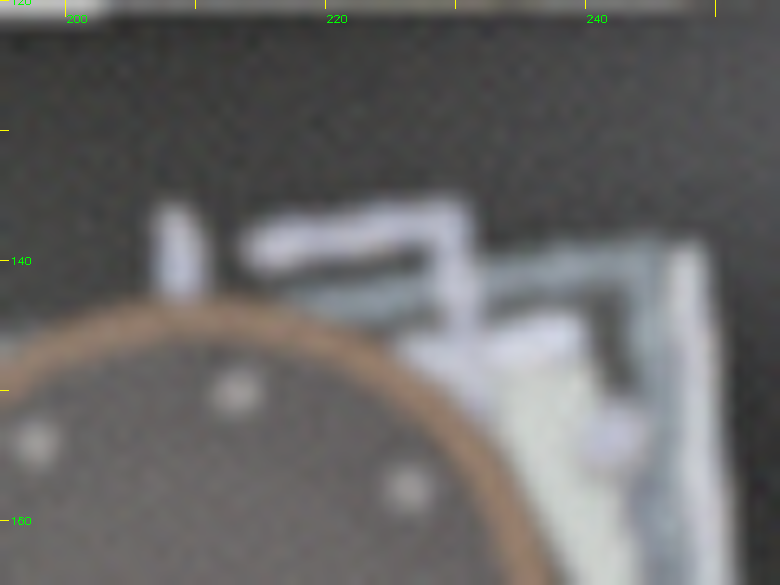

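```bash
python3 -c "
from st import *
rel({'top':(213.8,139.1),'scene':(148,265.8)},{'top':(230,136.3),'scene':(161.7,255.4)},{'top':(209,139.2),'scene':(144.4,269.6)})
# simulate ring image: points of hole & outer circle at eye guess
th=.63
for E in ([.7300,.2437,.1925],[.7285,.2437,.1915],[.7285,.2437,.194]):
  for r in(.006,.012):
    P=[np.array(E)+r*(np.cos(a)*(ex*np.sin(th)+[0,0,np.cos(th)])+np.sin(a)*(ex*np.cos(th)-[0,0,np.sin(th)])) for a in np.arange(0,6.28,.1)]
    s=proj('scene',P);t=proj('top',P);print(E,r,'scene',s.min(0).round(1),s.max(0).round(1),'top',t.min(0).round(1),t.max(0).round(1))
"
```

```text
[0.7321 0.2323 0.1936] [array([0.3, 0.3]), array([-0.6, -0.1])]
[0.7393 0.1916 0.1928] [array([0.2, 0.3]), array([-0.5, -0.1])]
[0.7314 0.2437 0.1921] [array([0.6, 0.7]), array([-1.4, -0.2])]
tip-eye box mm [ -0.9 -11.4   1.5] bend-eye [  0.4 -52.7   0.7] finger dir [-1.3 41.3  0.8]
[0.73, 0.2437, 0.1925] 0.006 scene [140.9 266.5] [146.2 272.2] top [209.1 138. ] [210.1 142.8]
[0.73, 0.2437, 0.1925] 0.012 scene [138.2 263.6] [148.9 275. ] top [208.6 135.6] [210.7 145.2]
[0.7285, 0.2437, 0.1915] 0.006 scene [141.5 267.2] [146.9 272.9] top [209.2 138.7] [210.2 143.5]
[0.7285, 0.2437, 0.1915] 0.012 scene [138.9 264.3] [149.6 275.7] top [208.6 136.3] [210.7 145.9]
[0.7285, 0.2437, 0.194] 0.006 scene [141.3 266. ] [146.6 271.7] top [209.  138.4] [210.  143.2]
[0.7285, 0.2437, 0.194] 0.012 scene [138.6 263.1] [149.3 274.6] top [208.4 136. ] [210.6 145.6]
```

```bash
python3 -c "
from st import *
rel({'top':(213.8,139.1),'scene':(148,265.8)},{'top':(230,136.3),'scene':(161.7,255.4)},{'top':(209.4,140.4),'scene':(144.3,269.7)})
# overlay: nominal finger model fitted to current picture
c=[np.array(q) for q in ((.7321,.2323,.1936),)]
o=cv2.resize(cv2.imread('pics/j1.png'),None,fx=1,fy=1)
th=.63
for E,col in (([.7290,.2437,.1915],(0,0,255)),):
  for r in(.006,.012):
    P=[np.array(E)+r*(np.cos(a)*(ex*np.sin(th)+[0,0,np.cos(th)])+np.sin(a)*(ex*np.cos(th)-[0,0,np.sin(th)])) for a in np.arange(0,6.28,.1)]
    s=((proj('scene',P)-[130,240])*13).astype(np.int32); cv2.polylines(o,[s],True,col,1)
cv2.imwrite('pics/k1.png',o)
"
```

```text
[0.7321 0.2323 0.1936] [array([0.3, 0.3]), array([-0.6, -0.1])]
[0.7393 0.1916 0.1928] [array([0.2, 0.3]), array([-0.5, -0.1])]
[0.7295 0.2437 0.1921] [array([0.2, 0.3]), array([-0.5, -0.1])]
tip-eye box mm [  1.  -11.7   1.4] bend-eye [  2.4 -52.9   0.7] finger dir [-1.3 41.3  0.8]
```

View pics/k1.png

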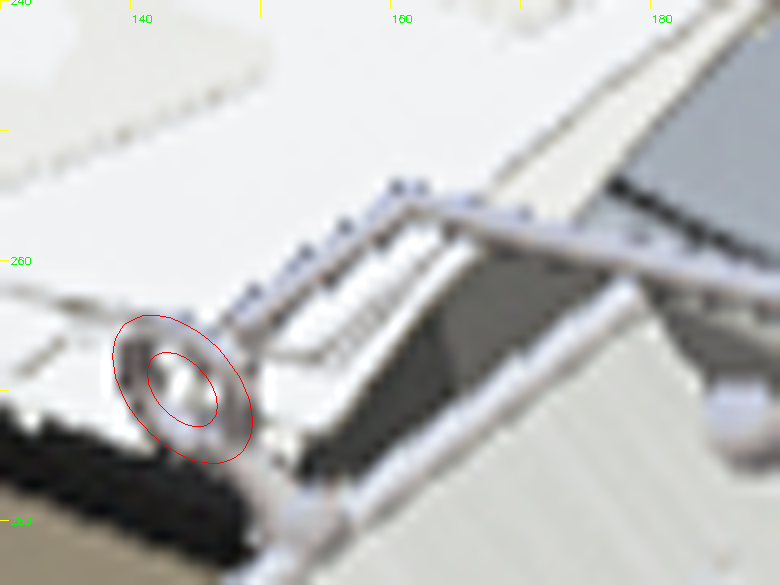

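The modelled ring fits the seen one, with its centre at (144.4,269.5). The tip is 1 mm too far back, 1.4 mm too high and 12 mm short of the eye. I'll correct this and put the finger in slowly.

```bash
python3 -m pendant '[[0.001,0,0.0013,0,0,0,-1],[0.001,0.002,0.0013,0,0,0,-1],[0.001,0.005,0.0013,0,0,0,-1],[0.001,0.008,0.0013,0,0,0,-1],[0.001,0.011,0.0013,0,0,0,-1],[0.001,0.014,0.0013,0,0,0,-1],[0.001,0.017,0.0013,0,0,0,-1],[0.001,0.018,0.0013,0,0,0,-1]]'
python3 -c "
from st import *
tgt(0,-.0,.0)
crop('l1','scene',125,240,185,285,13)
crop('l2','top',190,120,250,165,13)"
```

```text
clock: 10.95
tool_pos: [0.5357, 0.1811, 0.1783]
orientation: [-180.0, 0.1, -171.9]
force: [-0.4, -0.5, -1.8]
opening: 0.0217
shift [ 0.0053  0.0157 -0.0033] rot [-0.0001  0.001   0.0008] now [0.5357 0.1811 0.1783] [-1.8000e+02  6.0000e-02 -1.7186e+02] F [-0.39 -0.51 -1.8 ] t 10.95 op 0.0217
```

View pics/l1.png

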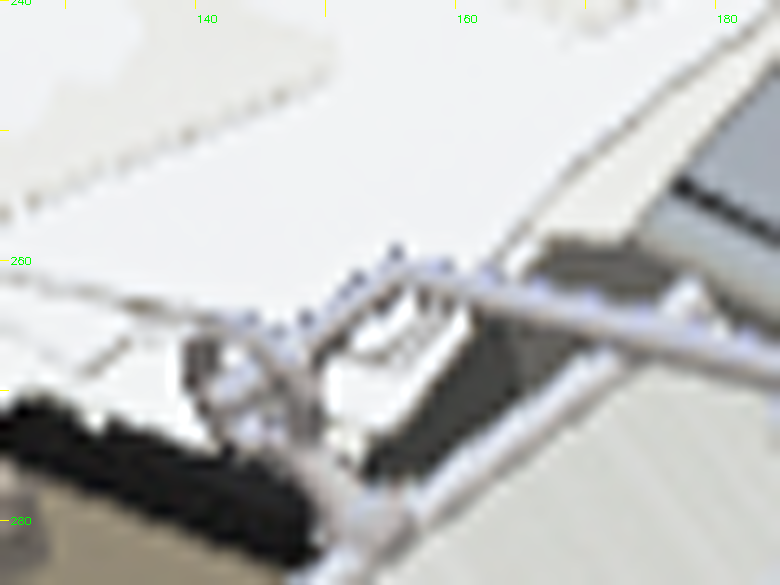

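View pics/l2.png

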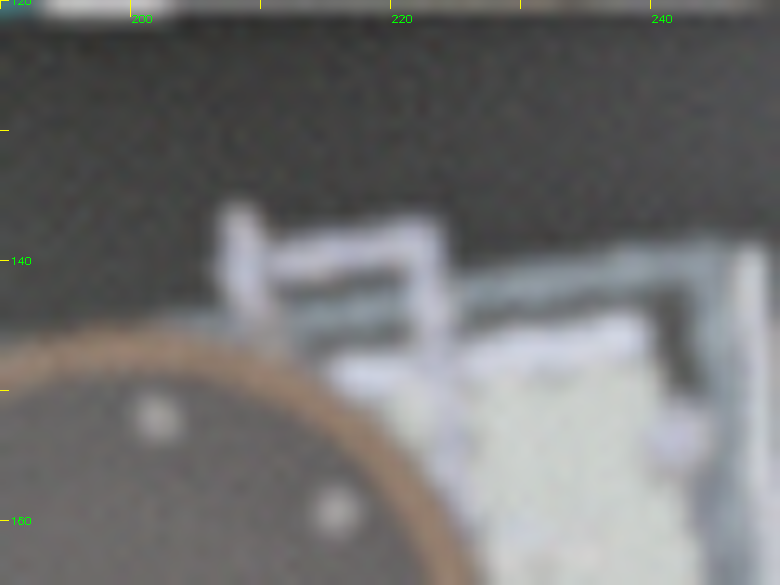

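The tip shows inside the hole at (141,270), and the force is unchanged. I'll go in another 14 mm.

```bash
python3 -m pendant '[[0,0.003,0,0,0,0,-1],[0,0.006,0,0,0,0,-1],[0,0.009,0,0,0,0,-1],[0,0.012,0,0,0,0,-1],[0,0.014,0,0,0,0,-1],[0,0.014,0,0,0,0,-1]]'
python3 -c "
from st import *
tgt(0,-.0,.0)
crop('m1','scene',115,235,190,295,10)
crop('m2','top',190,120,250,165,13)"
```

```text
clock: 11.8
tool_pos: [0.5337, 0.1949, 0.1783]
orientation: [-180.0, 0.1, -171.9]
force: [0.1, 0.7, -1.2]
opening: 0.0219
shift [ 0.0052  0.0018 -0.0033] rot [-0.0001  0.001   0.0008] now [0.5337 0.1949 0.1783] [-1.7999e+02  6.0000e-02 -1.7186e+02] F [ 0.11  0.73 -1.17] t 11.8 op 0.0219
```

View pics/m1.png

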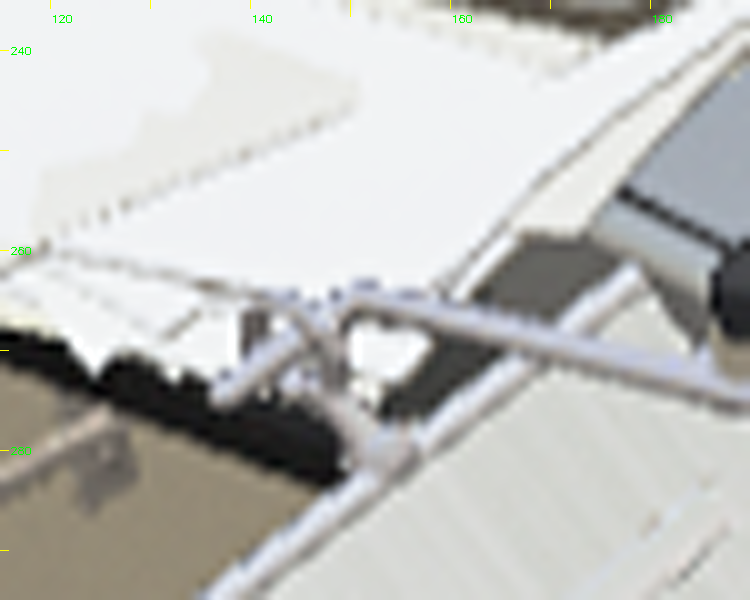

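View pics/m2.png

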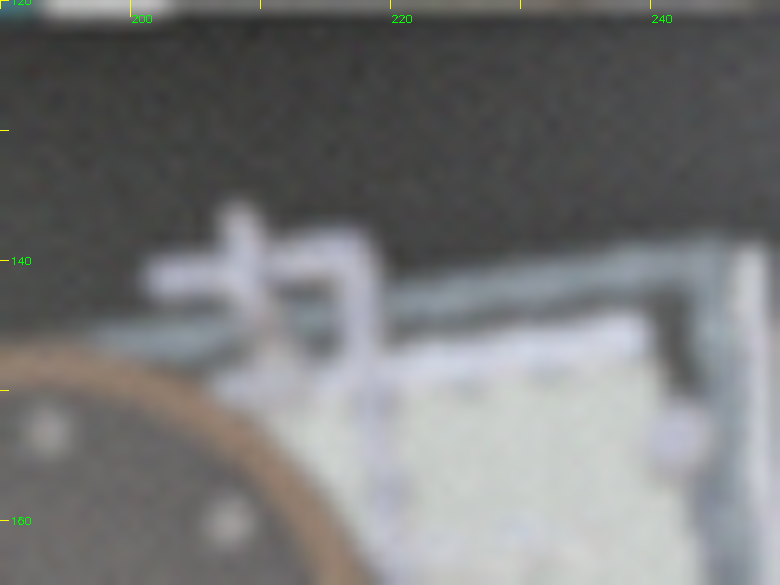

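The finger is through the ring, with its tip about 17 mm past it. Next I'll swing the flap along the hinge arc, slowly.

```bash
python3 -m pendant '[[0.003,0,-0.002,0,0,0,-1],[0.008,0,-0.0055,0,0,0,-1],[0.0147,0,-0.0099,0,0,0,-1],[0.021,0,-0.0136,0,0,0,-1],[0.0276,0,-0.0172,0,0,0,-1],[0.0342,0,-0.0205,0,0,0,-1],[0.041,0,-0.0236,0,0,0,-1],[0.0478,0,-0.0265,0,0,0,-1],[0.0546,0,-0.0292,0,0,0,-1],[0.061,0,-0.0315,0,0,0,-1],[0.065,0,-0.0327,0,0,0,-1],[0.066,0,-0.033,0,0,0,-1]]'
python3 -c "
from st import *
tgt(-.066,-.0,.033)
crop('n1','scene',115,215,215,295,7.5)
crop('n2','top',180,120,260,180,9)"
```

```text
clock: 13.4
tool_pos: [0.4682, 0.1854, 0.2115]
orientation: [180.0, 0.1, -171.9]
force: [1.8, 1.1, -1.6]
opening: 0.0217
shift [ 0.0051  0.002  -0.0031] rot [0.0001 0.0013 0.0007] now [0.4682 0.1854 0.2115] [ 1.7999e+02  8.0000e-02 -1.7187e+02] F [ 1.84  1.12 -1.58] t 13.4 op 0.0217
```

View pics/n1.png

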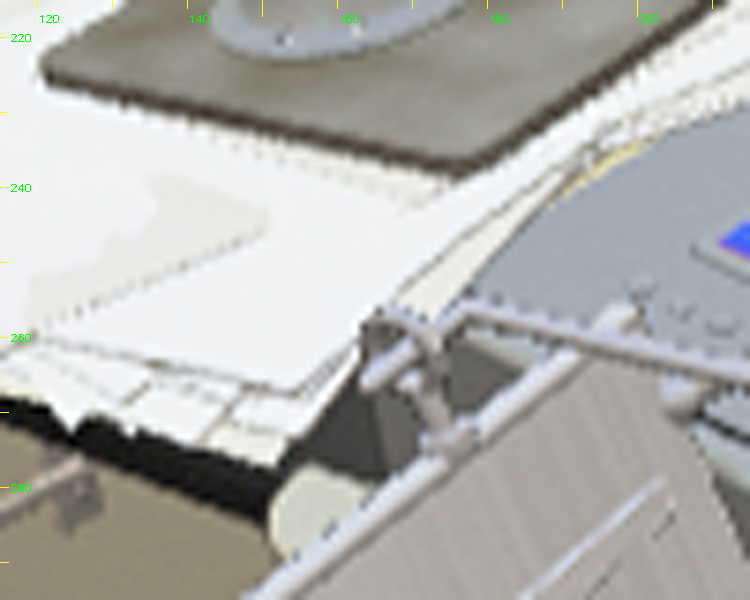

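View pics/n2.png

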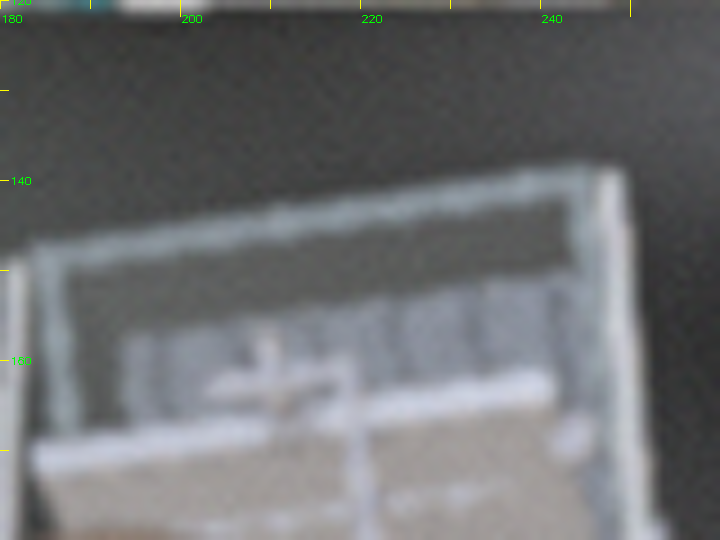

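The flap follows at about 0.3 rad with about 2 N of pull. I'll continue to about 0.1 rad, adding 3 mm of sideways centring.

```bash
python3 -m pendant '[[0.004,0.001,-0.001,0,0,0,-1],[0.0098,0.002,-0.0027,0,0,0,-1],[0.015,0.003,-0.004,0,0,0,-1],[0.0206,0.003,-0.0052,0,0,0,-1],[0.026,0.003,-0.0062,0,0,0,-1],[0.0316,0.003,-0.0072,0,0,0,-1],[0.035,0.003,-0.0077,0,0,0,-1],[0.038,0.003,-0.0081,0,0,0,-1],[0.041,0.003,-0.0084,0,0,0,-1],[0.0425,0.003,-0.0085,0,0,0,-1],[0.0425,0.003,-0.0085,0,0,0,-1]]'
python3 -c "
from st import *
tgt(-.1085,-.0,.0415)
from plant import ctrl
crop('o1','scene',135,215,235,295,7.5)
crop('o2','top',180,120,280,195,7.5)
for i in range(3):
  o=ctrl.get_obs(); print(o['force'].round(2))
"
```

```text
clock: 14.88
tool_pos: [0.4257, 0.1823, 0.2197]
orientation: [-180.0, 0.0, -171.9]
force: [1.6, -0.2, -2.4]
opening: 0.0216
shift [ 0.005  -0.001  -0.0034] rot [-0.0001  0.0008  0.0006] now [0.4257 0.1823 0.2197] [-1.7999e+02  5.0000e-02 -1.7187e+02] F [ 1.64 -0.17 -2.35] t 14.875 op 0.0216
[-0.06 -0.3  -2.38]
[-0.06 -0.3  -2.38]
[-0.06 -0.3  -2.38]
```

View pics/o1.png

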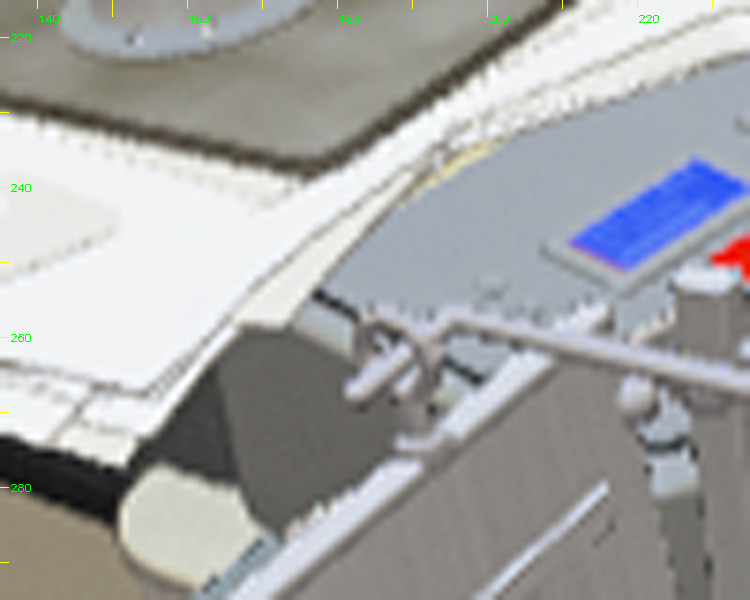

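View pics/o2.png

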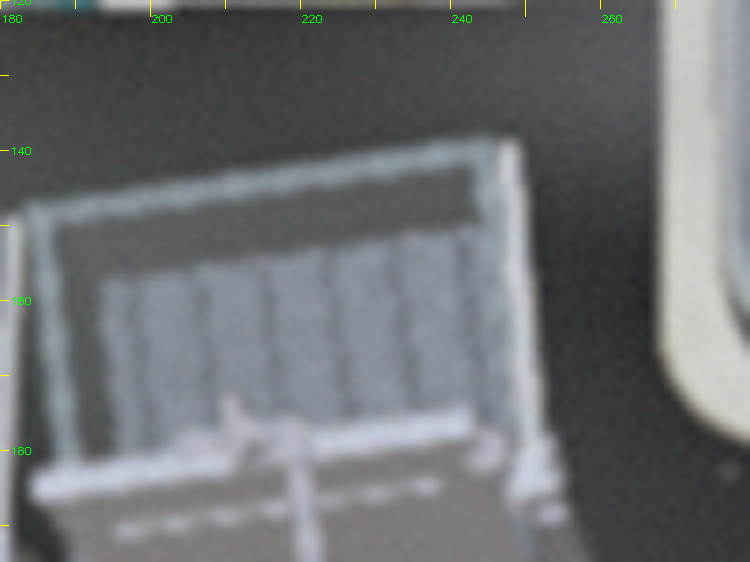

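Now for the catch, in fine steps.

```bash
python3 -m pendant '[[0.001,0,-0.0001,0,0,0,-1],[0.002,0,-0.0002,0,0,0,-1],[0.003,0,-0.0003,0,0,0,-1],[0.004,0,-0.0004,0,0,0,-1],[0.005,0,-0.0005,0,0,0,-1],[0.006,0,-0.0006,0,0,0,-1],[0.007,0,-0.0007,0,0,0,-1],[0.007,0,-0.0007,0,0,0,-1]]'
python3 -m pendant '[[0.001,0,-0.0001,0,0,0,-1],[0.002,0,-0.0001,0,0,0,-1]]'
python3 -m pendant '[[0.001,0,-0.0001,0,0,0,-1],[0.002,0,-0.0001,0,0,0,-1]]'
```

```text
clock: 15.98
tool_pos: [0.4188, 0.1813, 0.2204]
orientation: [-180.0, 0.0, -171.9]
force: [1.1, -0.3, -1.4]
opening: 0.022
clock: 16.23
tool_pos: [0.4169, 0.1811, 0.2205]
orientation: [-180.0, 0.1, -171.9]
force: [1.1, -0.2, -3.4]
opening: 0.0217
clock: 16.48
tool_pos: [0.4153, 0.181, 0.2208]
orientation: [180.0, 0.1, -171.9]
force: [4.2, 0.7, -3.0]
opening: 0.0217
```

```bash
python3 -m pendant '[[0.001,0,0,0,0,0,-1],[0.001,0,0,0,0,0,-1]]'|sed -n '1,2p;4p'
python3 -m pendant '[[0.001,0,0,0,0,0,-1],[0.001,0,0,0,0,0,-1]]'|sed -n '1,2p;4p'
```

```text
clock: 16.73
tool_pos: [0.4146, 0.181, 0.221]
force: [4.6, 1.4, -4.1]
clock: 16.98
tool_pos: [0.4137, 0.1809, 0.221]
force: [6.1, 1.5, -3.9]
```

```bash
python3 -m pendant '[[0.001,0,0,0,0,0,-1],[0.001,0,0,0,0,0,-1]]'|sed -n '1,2p;4p'
python3 -m pendant '[[0.001,0,0,0,0,0,-1],[0.001,0,0,0,0,0,-1]]'|sed -n '1,2p;4p'
```

```text
clock: 17.23
tool_pos: [0.4127, 0.1808, 0.2209]
force: [6.5, 1.1, -3.2]
clock: 17.48
tool_pos: [0.4117, 0.1807, 0.221]
force: [6.4, 0.9, -2.9]
```

```bash
for i in 1 ; do python3 -m pendant '[[0.001,0,0,0,0,0,-1],[0.001,0,0,0,0,0,-1]]'|sed -n '1,2p;4p'; done
python3 -m pendant '[[0.001,0,0,0,0,0,-1],[0.001,0,0,0,0,0,-1]]'|sed -n '1,2p;4p'
python3 -m pendant '[[0.001,0,0,0,0,0,-1],[0.001,0,0,0,0,0,-1]]'|sed -n '1,2p;4p'
python3 -c "
from st import *
crop('p1','scene',145,225,245,305,7.5)"
```

```text
clock: 17.73
tool_pos: [0.4106, 0.1805, 0.221]
force: [5.8, 0.5, -3.1]
clock: 17.98
tool_pos: [0.4095, 0.1803, 0.2209]
force: [3.9, 0.9, -2.9]
clock: 18.23
tool_pos: [0.4083, 0.18, 0.2208]
force: [4.2, 0.8, -3.1]
```

View pics/p1.png

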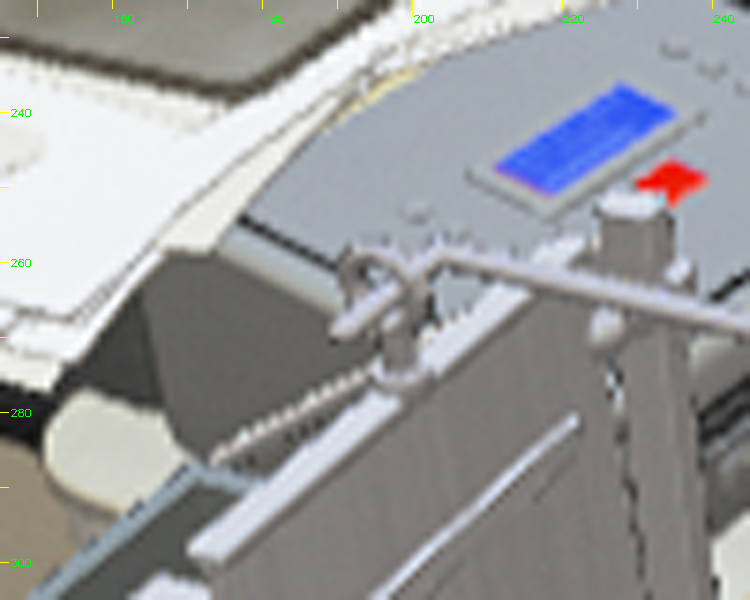

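```bash
python3 -m pendant '[[0.001,0,0,0,0,0,-1],[0.001,0,0,0,0,0,-1]]'|sed -n '1,2p;4p'
python3 -m pendant '[[0.001,0,0,0,0,0,-1],[0.001,0,0,0,0,0,-1]]'|sed -n '1,2p;4p'
python3 -m pendant '[[0.001,0,0,0,0,0,-1],[0.001,0,0,0,0,0,-1]]'|sed -n '1,2p;4p'
```

```text
clock: 18.52
tool_pos: [0.407, 0.1797, 0.2207]
force: [2.6, 1.5, -3.3]
clock: 18.77
tool_pos: [0.4057, 0.1794, 0.2205]
force: [2.7, 1.5, -2.8]
clock: 19.02
tool_pos: [0.4046, 0.1792, 0.2205]
force: [1.3, 0.7, -1.7]
```

```bash
python3 -m pendant '[[0.001,0,0,0,0,0,-1],[0.001,0,0,0,0,0,-1]]'|sed -n '1,2p;4p'
python3 -m pendant '[[0.001,0,0,0,0,0,-1],[0.001,0,0,0,0,0,-1]]'|sed -n '1,2p;4p'
python3 -m pendant '[[0.001,0,0,0,0,0,-1],[0.001,0,0,0,0,0,-1]]'|sed -n '1,2p;4p'
```

```text
clock: 19.27
tool_pos: [0.4037, 0.179, 0.2205]
force: [0.3, 0.0, -2.0]
clock: 19.52
tool_pos: [0.4026, 0.1788, 0.2204]
force: [-0.6, -0.1, -1.2]
clock: 19.77
tool_pos: [0.4018, 0.1788, 0.2205]
force: [0.4, -0.4, -1.8]
```

```bash
python3 -c "
from st import *
crop('q1','scene',145,225,245,305,7.5)
crop('q2','top',180,130,280,205,7.5)"
```

```text
(no output)
```

View pics/q1.png

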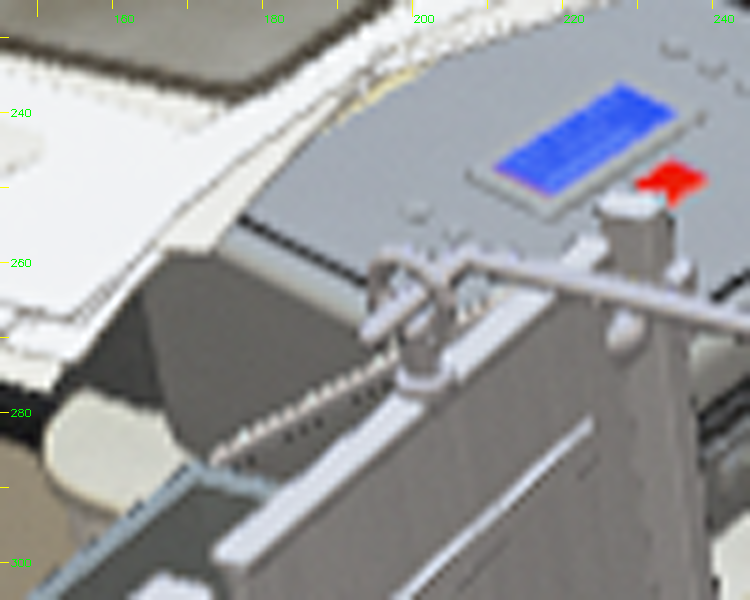

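View pics/q2.png

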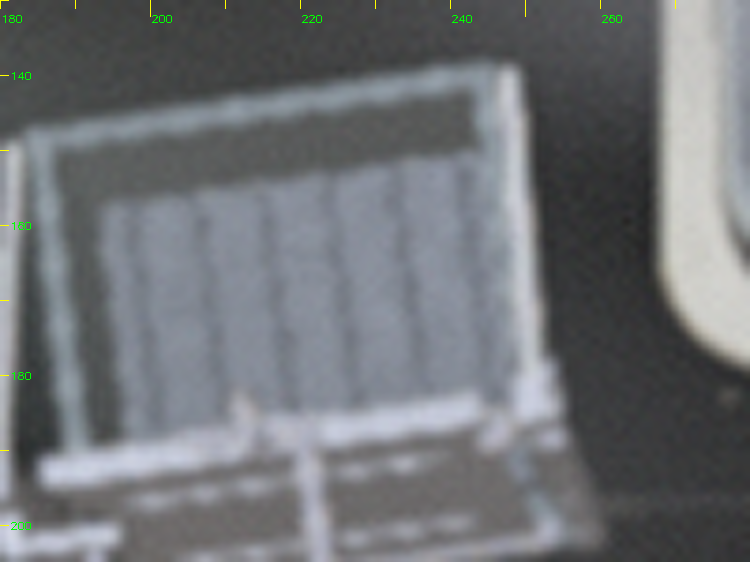

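The catch has snapped and the force has dropped to about 0, so the flap is on its stop ahead of the hook. I'll take up the slack.

```bash
python3 -m pendant '[[0.001,0,0,0,0,0,-1],[0.001,0,0,0,0,0,-1]]'|sed -n '1,2p;4p'
python3 -m pendant '[[0.001,0,0,0,0,0,-1],[0.001,0,0,0,0,0,-1]]'|sed -n '1,2p;4p'
```

```text
clock: 20.12
tool_pos: [0.4008, 0.1787, 0.2206]
force: [-15.6, -5.8, 2.4]
clock: 20.38
tool_pos: [0.3996, 0.1784, 0.2204]
force: [-3.9, -0.9, -1.0]
```

```bash
python3 -m pendant '[[0.001,0,0,0,0,0,-1],[0.001,0,0,0,0,0,-1]]'|sed -n '1,2p;4p'
python3 -m pendant '[[0.0005,0,0,0,0,0,-1],[0.0005,0,0,0,0,0,-1]]'|sed -n '1,2p;4p'
```

```text
clock: 20.62
tool_pos: [0.3992, 0.1785, 0.2206]
force: [-0.5, -1.3, -1.1]
clock: 20.88
tool_pos: [0.3988, 0.1786, 0.2207]
force: [-0.1, -0.3, -0.8]
```

```bash
python3 -c "
from st import *
from plant import ctrl
print(ctrl.get_obs()['force'])
crop('r1','scene',145,225,245,305,7.5)
crop('r2','top',180,130,280,205,7.5)
print(ctrl.get_obs())"
```

```text
[-0.13134955 -0.31978217 -0.80455079]
{'clock': 20.975, 'joint_pos': array([ 5.02117869e+01, -2.44647016e+00, -2.81821338e+01,  5.64510682e-02,
       -6.42066527e+01, -1.32105566e+02]), 'qvel': array([-0.03402234,  0.04820937, -0.00132751, -0.07636949,  0.09086581,
        0.07083297]), 'tau': array([ 3.43997628e-03, -2.50548899e+01,  2.85864025e+01,  6.85972899e+00,
       -6.34039845e-02, -7.89667774e-04]), 'tool_pos': array([0.39875471, 0.17856648, 0.2206769 ]), 'orientation': array([ 1.79999058e+02,  7.68839051e-02, -1.71869241e+02]), 'force': array([ 0.03629005, -0.1284013 , -0.71335869]), 'moment': array([-0.01319371,  0.03270587, -0.00381144]), 'opening': 0.02144495435116495}
```

View pics/r1.png

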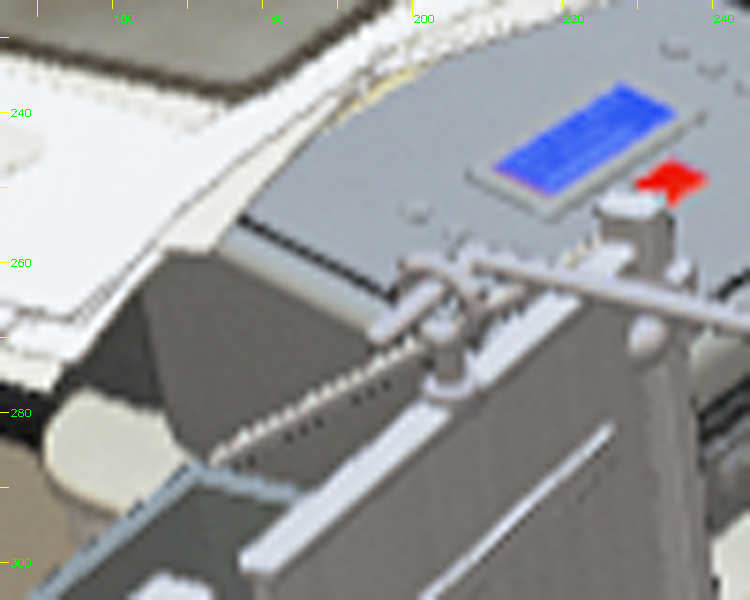

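View pics/r2.png

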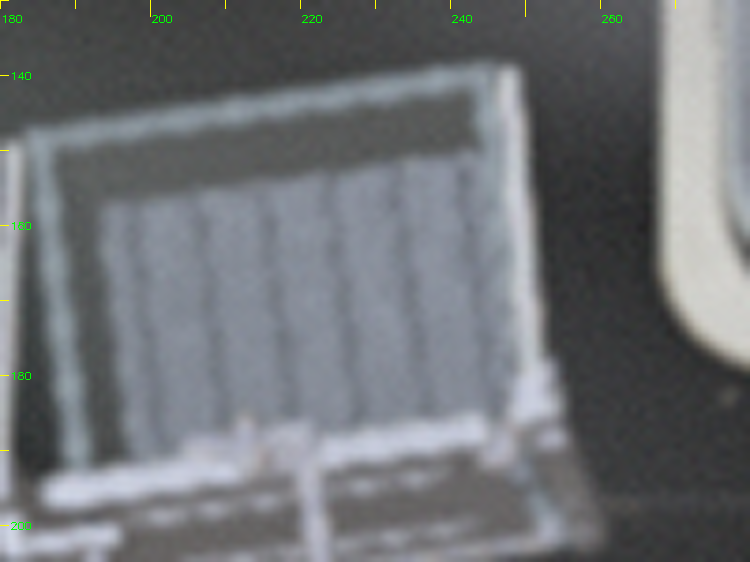

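The flap jumped home with a brief kick on the tool, and the finger now has slack behind the front of the ring. I'll carry on pulling gently.

```bash
python3 -m pendant '[[0.0005,0,0,0,0,0,-1],[0.001,0,0,0,0,0,-1]]'|sed -n '1,2p;4p'
python3 -m pendant '[[0.0005,0,0,0,0,0,-1],[0.001,0,0,0,0,0,-1]]'|sed -n '1,2p;4p'
```

```text
clock: 21.22
tool_pos: [0.3976, 0.1783, 0.2206]
force: [0.3, -0.1, -0.7]
clock: 21.48
tool_pos: [0.3966, 0.1782, 0.2206]
force: [0.2, 0.2, -1.5]
```

```bash
python3 -m pendant '[[0.0005,0,0,0,0,0,-1],[0.0005,0,0,0,0,0,-1]]'|sed -n '1,2p;4p'
python3 -m pendant '[[0.0005,0,0,0,0,0,-1],[0.0005,0,0,0,0,0,-1]]'|sed -n '1,2p;4p'
```

```text
clock: 21.72
tool_pos: [0.3961, 0.1781, 0.2206]
force: [-0.4, -0.6, -1.1]
clock: 21.98
tool_pos: [0.3956, 0.178, 0.2206]
force: [-0.1, -0.4, -0.9]
```

```bash
python3 -m pendant '[[0.0005,0,0,0,0,0,-1],[0.0005,0,0,0,0,0,-1]]'|sed -n '1,2p;4p'
python3 -m pendant '[[0.0005,0,0,0,0,0,-1],[0.0005,0,0,0,0,0,-1]]'|sed -n '1,2p;4p'
python3 -c "
from st import *
crop('s1','scene',145,225,245,305,7.5)"
```

```text
clock: 22.22
tool_pos: [0.3951, 0.1779, 0.2206]
force: [-0.5, 1.3, -2.0]
clock: 22.48
tool_pos: [0.3946, 0.1779, 0.2206]
force: [-0.3, -0.3, -1.8]
```

View pics/s1.png

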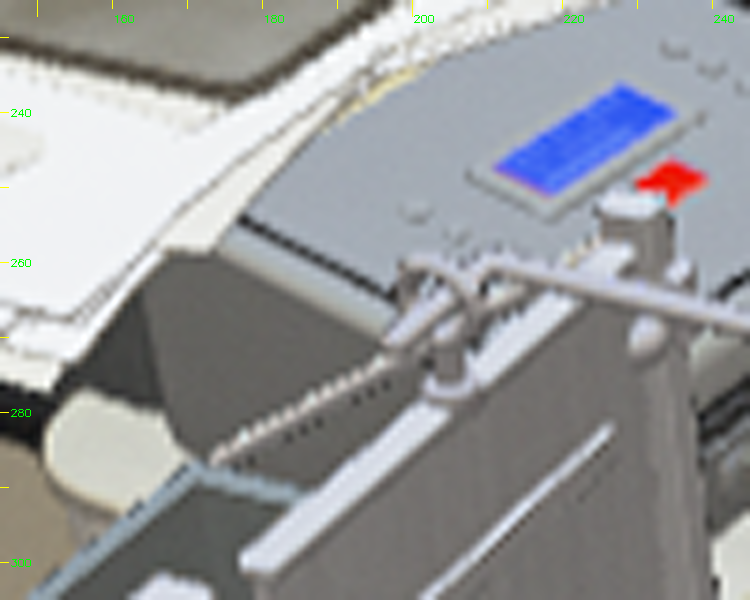

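```bash
python3 -m pendant '[[0.0005,0,0,0,0,0,-1],[0.0005,0,0,0,0,0,-1]]'|sed -n '1,2p;4p'
python3 -m pendant '[[0.0005,0,0,0,0,0,-1],[0.0005,0,0,0,0,0,-1]]'|sed -n '1,2p;4p'
```

```text
clock: 22.78
tool_pos: [0.3941, 0.1778, 0.2206]
force: [0.4, -0.0, -1.7]
clock: 23.02
tool_pos: [0.3937, 0.1778, 0.2206]
force: [0.4, 0.0, -1.4]
```

```bash
python3 -m pendant '[[0.0005,0,0,0,0,0,-1],[0.0005,0,0,0,0,0,-1]]'|sed -n '1,2p;4p'
```

```text
clock: 23.28
tool_pos: [0.3933, 0.1778, 0.2207]
force: [3.0, -0.1, -1.8]
```

```bash
python3 -m pendant '[[0.0004,0,0,0,0,0,-1],[0.0004,0,0,0,0,0,-1]]'|sed -n '1,2p;4p'
```

```text
clock: 23.52
tool_pos: [0.3931, 0.1778, 0.2208]
force: [3.8, 0.4, -2.1]
```

```bash
python3 -m pendant '[[0.0004,0,0,0,0,0,-1],[0.0004,0,0,0,0,0,-1]]'|sed -n '1,2p;4p'
```

```text
clock: 23.78
tool_pos: [0.3928, 0.1778, 0.2209]
force: [5.2, -0.2, -1.2]
```

```bash
python3 -m pendant '[[0.0004,0,0,0,0,0,-1],[0.0007,0,0,0,0,0,-1],[0.0007,0,0,0,0,0,-1]]'|sed -n '1,2p;4p'
```

```text
clock: 24.15
tool_pos: [0.3926, 0.178, 0.221]
force: [7.8, 1.3, -3.3]
```

```bash
python3 -m pendant '[[0.0003,0,0,0,0,0,-1],[0.0005,0,0,0,0,0,-1],[0.0005,0,0,0,0,0,-1]]'|sed -n '1,2p;4p'
python3 -m pendant '[[0,0,0,0,0,0,-1]]'|sed -n '1,2p;4p'
```

```text
clock: 24.52
tool_pos: [0.3925, 0.1781, 0.2212]
force: [8.4, 0.7, -3.6]
clock: 24.65
tool_pos: [0.3925, 0.1781, 0.2212]
force: [8.5, 1.5, -2.9]
```

```bash
python3 -m pendant '[[0.0003,0,0,0,0,0,-1],[0.0006,0,0,0,0,0,-1],[0.0006,0,0,0,0,0,-1]]'|sed -n '1,2p;4p'
python3 -m pendant '[[0,0,0,0,0,0,-1]]'|sed -n '1,2p;4p'
```

```text
clock: 25.02
tool_pos: [0.3923, 0.1782, 0.2214]
force: [11.0, 1.8, -4.0]
clock: 25.15
tool_pos: [0.3923, 0.1782, 0.2214]
force: [10.1, 1.7, -3.5]
```

```bash
for i in 1; do python3 -m pendant '[[0,0,0,0,0,0,-1],[0,0,0,0,0,0,-1],[0,0,0,0,0,0,-1],[0,0,0,0,0,0,-1]]'|sed -n '1,2p;4p'; done
python3 -m pendant '[[0,0,0,0,0,0,-1],[0,0,0,0,0,0,-1],[0,0,0,0,0,0,-1],[0,0,0,0,0,0,-1]]'|sed -n '1,2p;4p'
python3 -m pendant '[[0,0,0,0,0,0,-1],[0,0,0,0,0,0,-1],[0,0,0,0,0,0,-1]]'|sed -n '1,2p;4p'
python3 -c "
from st import *
crop('t1','scene',145,225,245,305,7.5)
crop('t2','top',180,130,280,205,7.5)"
```

```text
clock: 25.65
tool_pos: [0.3923, 0.1783, 0.2214]
force: [9.8, 0.4, -3.9]
clock: 26.15
tool_pos: [0.3923, 0.1783, 0.2214]
force: [11.0, 1.9, -4.3]
clock: 26.52
tool_pos: [0.3923, 0.1782, 0.2214]
force: [10.2, 1.7, -2.9]
```

View pics/t1.png

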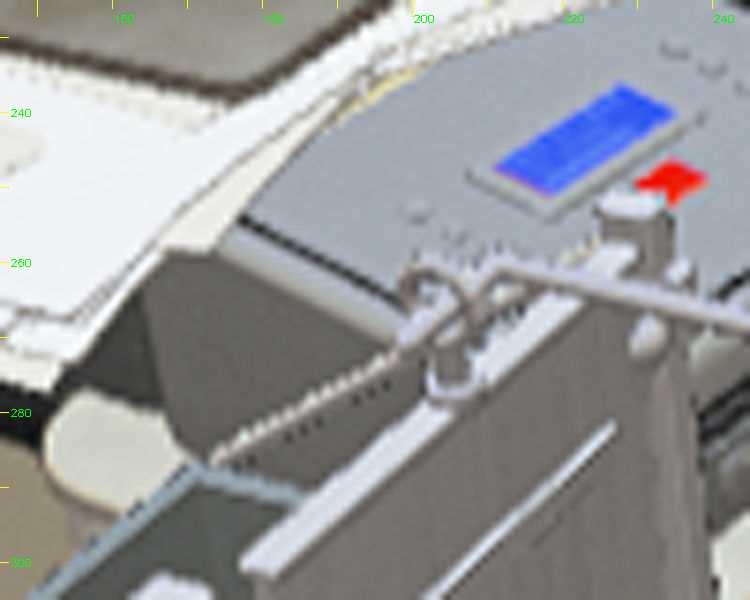

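View pics/t2.png

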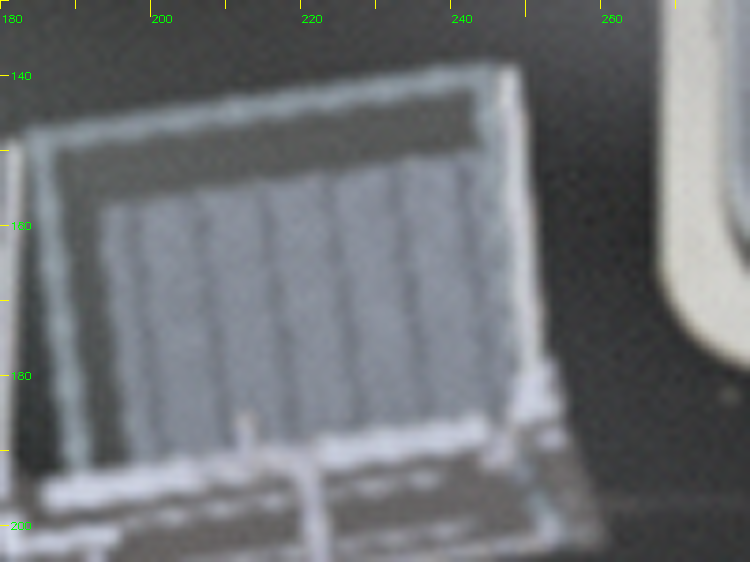

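The pull held at about 11 N for about 1.6 s with the flap on its stop. Now I'll unload to the middle of the hole.

```bash
python3 -m pendant '[[-0.0007,0,0,0,0,0,-1],[-0.0014,0,0,0,0,0,-1],[-0.002,0,0,0,0,0,-1],[-0.0026,0,0,0,0,0,-1],[-0.003,0,0,0,0,0,-1],[-0.003,0,0,0,0,0,-1]]'|sed -n '1,2p;4p'
python3 -m pendant '[[-0.0005,0,0,0,0,0,-1],[-0.001,0,0,0,0,0,-1],[-0.001,0,0,0,0,0,-1]]'|sed -n '1,2p;4p'
python3 -m pendant '[[-0.0005,0,0,0,0,0,-1],[-0.001,0,0,0,0,0,-1],[-0.001,0,0,0,0,0,-1]]'|sed -n '1,2p;4p'
python3 -c "
from st import *
crop('u1','scene',165,235,225,280,13)
crop('u2','top',190,160,250,205,13)"
```

```text
clock: 27.38
tool_pos: [0.3931, 0.1774, 0.2203]
force: [0.8, 0.6, -1.2]
clock: 27.75
tool_pos: [0.3944, 0.1777, 0.2205]
force: [-0.6, -0.5, -1.3]
clock: 28.12
tool_pos: [0.3955, 0.178, 0.2206]
force: [-0.1, 0.3, -2.1]
```

View pics/u1.png

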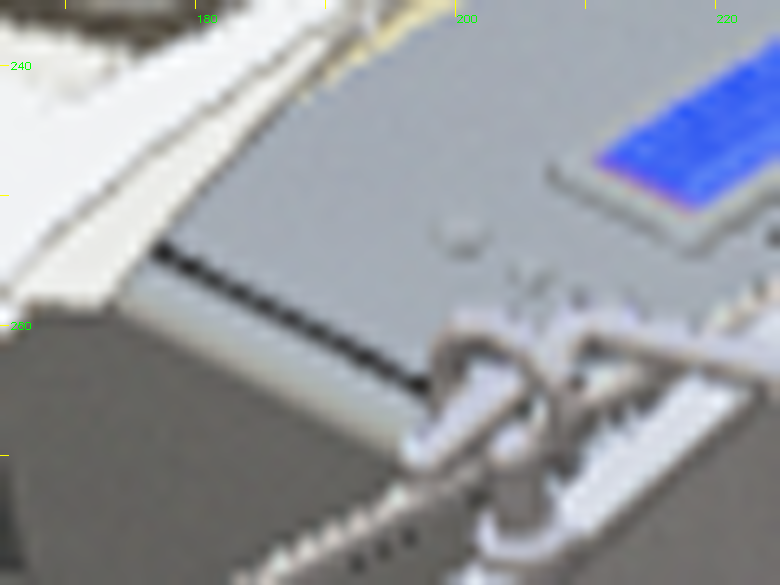

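View pics/u2.png

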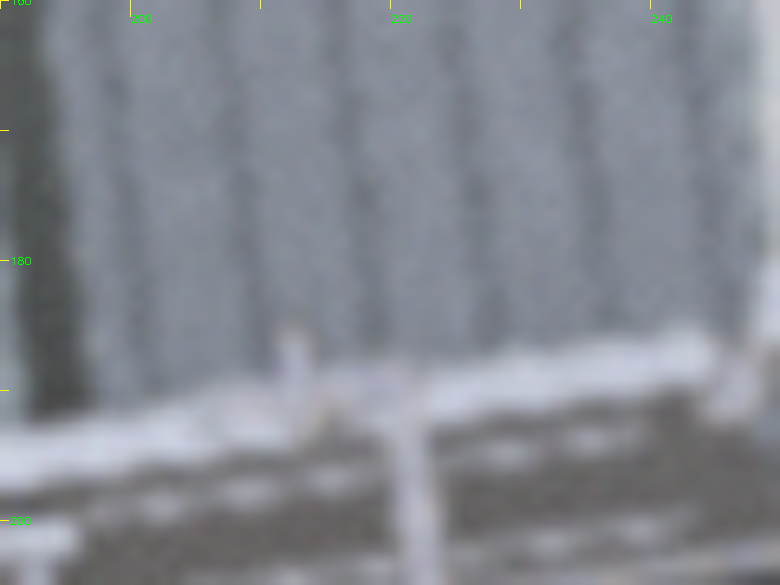

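The load is off and the finger is free in the hole. I'll withdraw it sideways, to the right.

```bash
python3 -m pendant '[[0,-0.003,0,0,0,0,-1],[0,-0.006,0,0,0,0,-1],[0,-0.01,0,0,0,0,-1],[0,-0.014,0,0,0,0,-1],[0,-0.016,0,0,0,0,-1],[0,-0.016,0,0,0,0,-1]]'|sed -n '1,2p;4p'
python3 -m pendant '[[0,-0.004,0,0,0,0,-1],[0,-0.008,0,0,0,0,-1],[0,-0.012,0,0,0,0,-1],[0,-0.016,0,0,0,0,-1],[0,-0.02,0,0,0,0,-1],[0,-0.02,0,0,0,0,-1]]'|sed -n '1,2p;4p'
python3 -c "
from st import *
crop('v1','scene',145,225,245,305,7.5)"
```

```text
clock: 28.98
tool_pos: [0.3978, 0.162, 0.2206]
force: [0.5, 0.5, -2.6]
clock: 29.72
tool_pos: [0.4007, 0.1421, 0.2206]
force: [0.2, 0.2, -0.5]
```

View pics/v1.png

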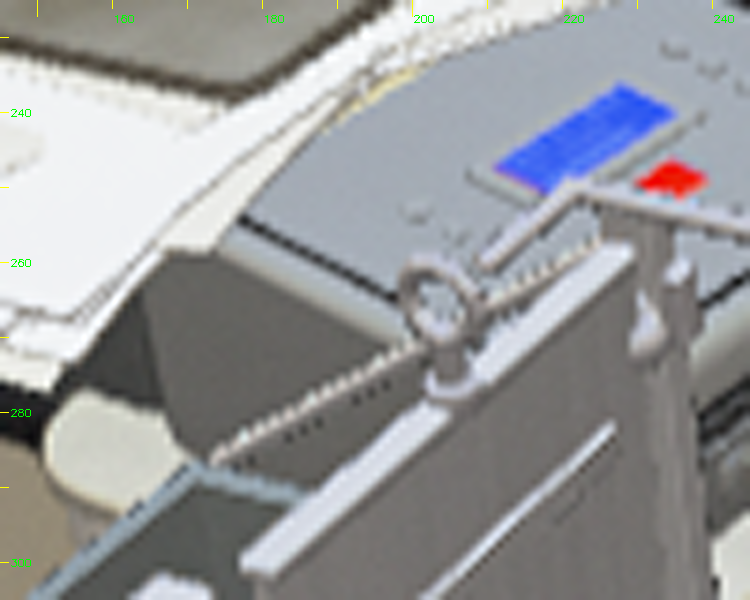

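The finger is out and the flap still stands shut, with the ring at (201,265). Next I'll lift, retreat and turn the pole back to where it lay.

```bash
python3 -m pendant '[[0,0,-0.01,0,0,0,-1],[0,0,-0.03,0,0,0,-1],[0,0,-0.05,0,0,0,-1],[0,0,-0.06,0,0,0,-1],[0,0,-0.06,0,0,0,-1]]'|sed -n '1,2p;4p'
python3 -c "
from st import *
go([.479,-.12,.28],-88.97)"
```

```text
clock: 30.4
tool_pos: [0.4007, 0.1427, 0.2812]
force: [-0.8, 0.4, -1.6]
shift [-0.0403 -0.2711  0.0011] rot [-9.0000e-04  2.2000e-03 -1.4468e+00] now [0.4007 0.1427 0.2812] [ 1.7996e+02  1.2000e-01 -1.7187e+02] F [-0.84  0.36 -1.6 ] t 30.4 op 0.022
```

```bash
python3 -m pendant '[[-0.0,-0.015,0,0,0,0,-1],[-0.005,-0.045,0,0,0,-0.02,-1],[-0.012,-0.08,0,0,0,-0.12,-1],[-0.018,-0.115,0,0,0,-0.26,-1],[-0.022,-0.145,0,0,0,-0.41,-1],[-0.026,-0.175,0,0,0,-0.57,-1],[-0.03,-0.2,0,0,0,-0.73,-1],[-0.033,-0.225,0,0,0,-0.89,-1],[-0.036,-0.245,0,0,0,-1.05,-1],[-0.039,-0.26,0,0,0,-1.21,-1],[-0.04,-0.268,0,0,0,-1.34,-1],[-0.04,-0.271,0,0,0,-1.41,-1]]'|sed -n '1,3p;4p'
python3 -c "
from st import *
go([.479,-.12,.14],-88.97)"
```

```text
clock: 31.9
tool_pos: [0.4777, -0.1215, 0.2796]
orientation: [179.9, -0.0, -91.0]
force: [-0.4, 0.8, -1.1]
shift [-0.0016 -0.0014  0.1396] rot [ 0.0011 -0.0002 -0.0349] now [ 0.4777 -0.1215  0.2796] [ 1.7994e+02 -1.0000e-02 -9.0970e+01] F [-0.4   0.84 -1.11] t 31.9 op 0.0216
```

```bash
python3 -m pendant '[[-0.001,-0.001,0.01,0,0,-0.035,-1],[-0.001,-0.001,0.04,0,0,-0.035,-1],[-0.001,-0.001,0.07,0,0,-0.035,-1],[-0.001,-0.001,0.10,0,0,-0.035,-1],[-0.001,-0.001,0.13,0,0,-0.035,-1],[-0.001,-0.001,0.16,0,0,-0.035,-1],[-0.001,-0.001,0.19,0,0,-0.035,-1],[-0.001,-0.001,0.21,0,0,-0.035,-1],[-0.001,-0.001,0.225,0,0,-0.035,-1],[-0.001,-0.001,0.23,0,0,-0.035,-1],[-0.001,-0.001,0.23,0,0,-0.035,-1]]'
python3 -c "
from st import *
go([.479,-.12,.0037],-88.97)
crop('w1','scene',260,230,400,350,5.5)"
```

```text
clock: 33.28
tool_pos: [0.4793, -0.1194, 0.0503]
orientation: [180.0, -0.0, -89.1]
force: [0.4, -0.7, -0.1]
opening: 0.0219
shift [0.0006 0.0003 0.0466] rot [ 0.     -0.0002 -0.0021] now [ 0.4793 -0.1194  0.0503] [ 1.800e+02 -1.000e-02 -8.909e+01] F [ 0.4  -0.67 -0.09] t 33.275 op 0.0219
```

View pics/w1.png

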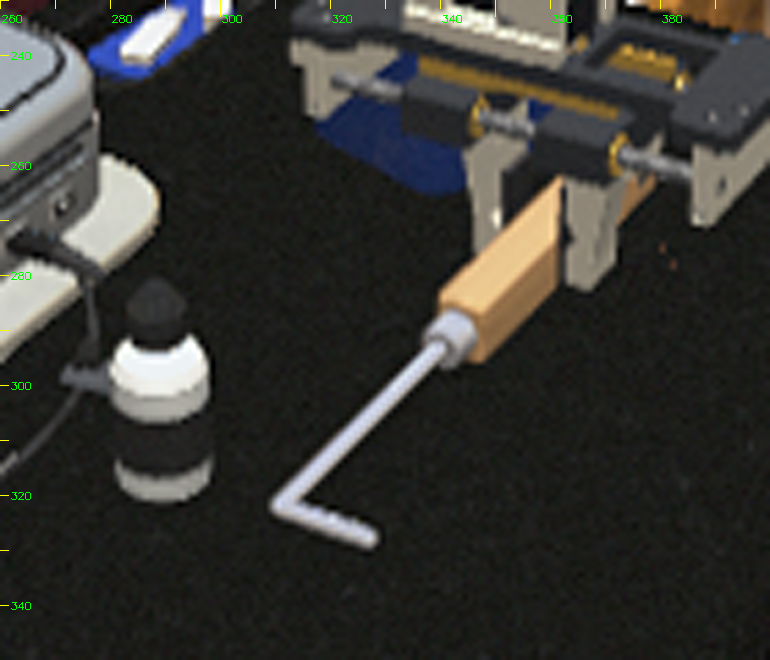

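The pole hangs level and clear of everything. I'll lower it until it touches.

```bash
python3 -m pendant '[[0,0,0.01,0,0,0,-1],[0,0,0.02,0,0,0,-1],[0,0,0.03,0,0,0,-1],[0,0,0.038,0,0,0,-1],[0,0,0.041,0,0,0,-1],[0,0,0.041,0,0,0,-1]]'|sed -n '1,2p;4p'
python3 -m pendant '[[0,0,0.002,0,0,0,-1],[0,0,0.003,0,0,0,-1],[0,0,0.003,0,0,0,-1]]'|sed -n '1,2p;4p'
python3 -m pendant '[[0,0,0.001,0,0,0,-1],[0,0,0.001,0,0,0,-1]]'|sed -n '1,2p;4p'
```

```text
clock: 34.08
tool_pos: [0.4796, -0.1193, 0.0094]
force: [0.1, -0.6, -1.8]
clock: 34.45
tool_pos: [0.4798, -0.1193, 0.0067]
force: [-0.6, -0.2, -1.8]
clock: 34.7
tool_pos: [0.4797, -0.1193, 0.0056]
force: [-0.5, -1.0, -1.2]
```

```bash
python3 -m pendant '[[0,0,0.001,0,0,0,-1],[0,0,0.001,0,0,0,-1]]'|sed -n '1,2p;4p'
python3 -c "
from st import *
crop('x1','scene',290,240,400,350,5.5)"
```

```text
clock: 34.95
tool_pos: [0.4799, -0.1192, 0.0048]
force: [-0.1, 0.6, 2.0]
```

View pics/x1.png

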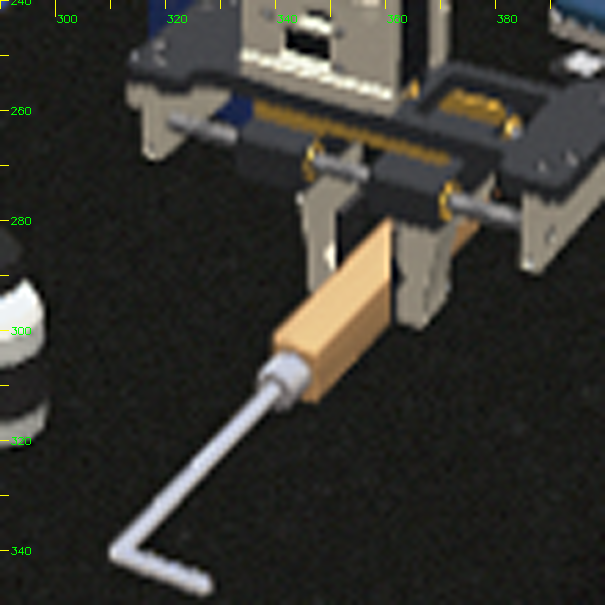

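The pole rests on the desk (hook (311,340), as at the start). I'll release and retreat upward.

```bash
python3 -m pendant '[[0,0,0.0005,0,0,0,-1],[0,0,0.0005,0,0,0,-0.3],[0,0,0.0005,0,0,0,0],[0,0,0.0005,0,0,0,0.4],[0,0,0.0005,0,0,0,0.7],[0,0,0.0005,0,0,0,0.7],[0,0,0.0005,0,0,0,0.7]]'
python3 -m pendant '[[0,0,-0.005,0,0,0,0.7],[0,0,-0.02,0,0,0,0.7],[0,0,-0.05,0,0,0,0.7],[0,0,-0.09,0,0,0,0.7],[0,0,-0.13,0,0,0,0.7],[0,0,-0.16,0,0,0,0.7],[0,0,-0.18,0,0,0,0.7],[0,0,-0.18,0,0,0,0.7]]'
python3 - <<'E'
from plant import snapshot
import cv2
for n in("scene","top"): cv2.imwrite(f"pics/{n}9.png",snapshot(n)["image"])
from h import *
crop('y1','scene',145,225,245,305,7.5,'pics/scene9.png')
E
```

```text
clock: 35.88
tool_pos: [0.4798, -0.1193, 0.0042]
orientation: [-179.9, -0.0, -89.1]
force: [-1.1, -0.4, -0.6]
opening: 0.0725
clock: 36.88
tool_pos: [0.4805, -0.1192, 0.1861]
orientation: [-179.7, 0.0, -89.1]
force: [0.5, -0.2, -0.4]
opening: 0.0748
```

View pics/scene9.png

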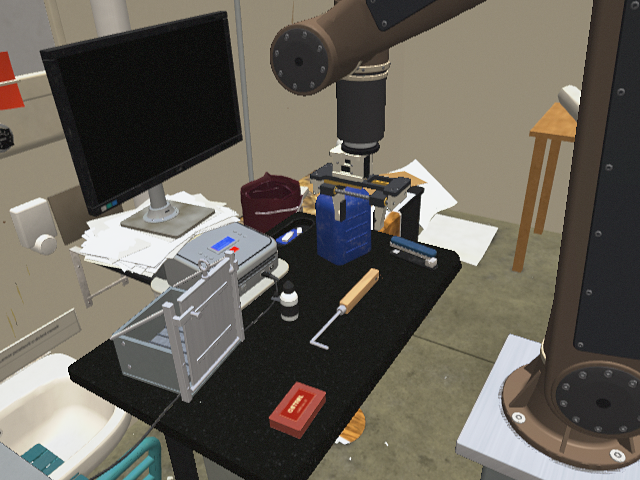

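View pics/y1.png

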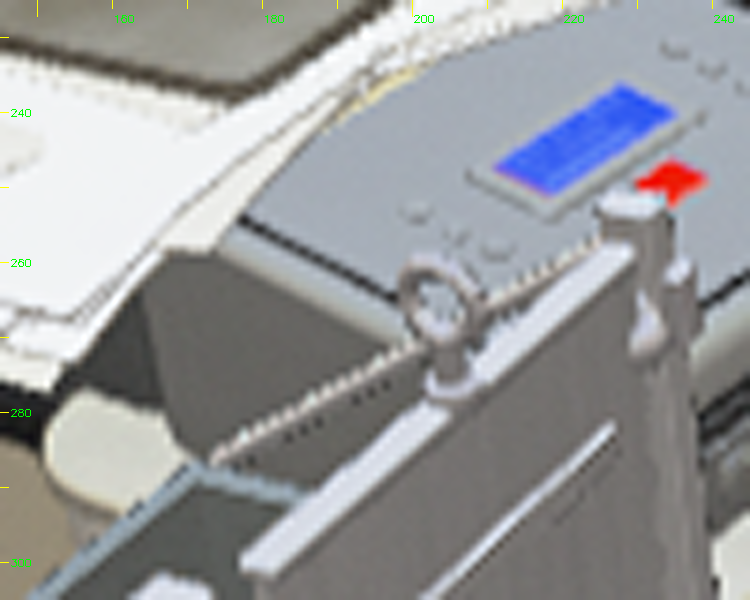

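View pics/top9.png

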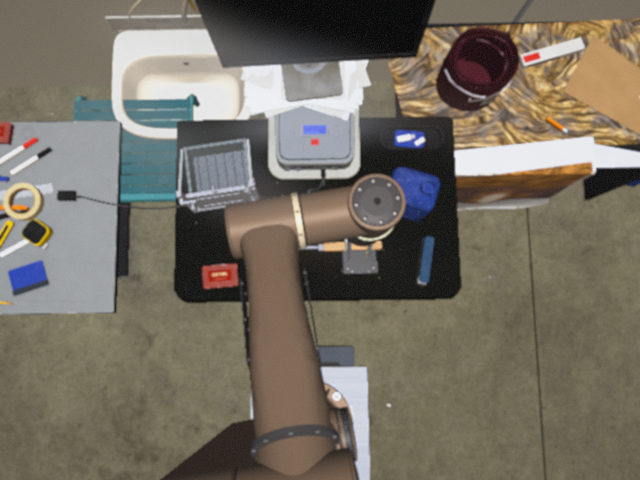

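The flap stands shut with the ring at (203,265). The pole is flat on the desk where it started, and the canister, bottle, tin and stapler are unmoved. I'm handing the job in.

```bash
python3 -c "
from plant import ctrl
print(ctrl.close_job())"
```

```text
the job is handed in; nothing more can be done
None
```

I hooked the ring eye and swung the flap through its catch. I then held it on its stop with a steady pull of about 11 N for about 1.6 s, unhooked, and laid the pole back where it had been. I handed in at about 37 s of the 72 s.

**Last checks:**
- The final pictures show the flap shut, with the ring in the same place as after unhooking.
- The pole is flat on the desk, clear of the flap.
- The canister, bottle, tin and stapler look unmoved.

**Checks that did not come out clean:**
- **Force limit:** When the catch snapped and the flap jumped home, one wrist reading showed a kick of about −15.6 N in x, back towards the robot. The wrist sensor reads the tool, not the pole on the flap, so I can't rule out that the pole briefly loaded the flap past the 14 N you set, or the 14.5 N that fails the run. All other readings while the pole was in the eye stayed at about 12 N or less.
- **Post contact:** On the way in, the pole handle pressed against the box's right post with roughly 5 to 7 N, because I had gone in too far to the right. It probably slid a few millimetres in the grip. I backed off and aligned again from the pictures before hooking.

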